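# Dress the lazy susan for coffee

### The job

Clear the grinder off the lazy susan and stand it on the cork mat, then stand the empty plywood caddy in the middle of the lazy susan. Load every little corked jar on the table upright into the caddy, shared evenly between its two bays and filled so that it never tips on its narrow foot. Only when it is loaded, swing the disc round by its upright dowel until the dowel lines up with the brass tab, with the caddy still standing level in the middle, and leave the kettle, decanter and sugar jar where they are.

Things in the scene. Friction and masses are not known exactly. Their poses are not given: they have to be found in the camera images.
- susan_centre (a point): centre of the lazy susan's pale maple disc, on its top face, 30 mm above the table. The disc is 300 mm across and 18 mm thick, and turns on a fixed steel pivot pin at this point; the foot beneath it is fixed. The point does not turn with the disc.
- susan (a joint): heading of the disc in rad: 0 when the upright dowel lines up with the brass tab, growing anticlockwise seen from above; it starts between 0.9 and 1.4, has stops at -0.5 and 2.4, turns stiffly under light friction (about 1 N at the dowel) and stays where it is left.
- dowel_top (a point): top centre of the upright maple dowel fixed in the disc near its rim: round, 18 mm in diameter, standing 55 mm above the disc (from 30 to 85 mm above the table), 138 mm from the pivot; turns with the disc.
- tab_end (a point): outer end of the flat brass tab (16 mm wide) that sticks out of the fixed foot 33 mm past the disc's rim, 9 mm above the table; it points radially away from the pivot, 183 mm from it.
- grinder: coffee grinder: steel cylinder 72 mm in diameter and 70 mm high, neck 20 mm in diameter, then an upright turned wooden handle 34 mm in diameter between 100 and 132 mm above the underside (top at 140 mm). 320 g, mostly in its base. Origin at the centre of the underside, z up. It starts near the middle of the disc.
- mat: round cork mat, 110 mm in diameter, 4 mm thick, fixed on the table. Origin at the centre of its underside.
- caddy: light plywood caddy, 150 g, 220 mm long (own x), 130 mm wide (own y). Origin: centre of underside, z up. It stands on a middle foot only 72 mm long in x, 16 mm high, so both ends overhang: two jars well out in one bay with none in the other tip it; one jar alone does not. Inner floor 20 mm up, outer wall tops 40 mm up. A 6 mm divider at x = 0 parts two bays.
- caddy_bar (a point): centre of the caddy's wooden carrying bar on top of the divider, 99 mm above the caddy's underside; the bar runs along the caddy's y: 14 mm thick in x, 76 mm long, 18 mm high, free all round above the divider when the caddy is empty.
- bay_a (a point): inner floor of the caddy's bay at its own +x, at x = +70 mm, y = 0. The bay runs from x = 3 to 106 mm and y = -61 to 61 mm: two jars fit side by side at y = +31 and -31 mm.
- bay_b (a point): the same for the other bay, at x = -70 mm.
- jar1: little white ceramic jar with a cork lid, one of up to four alike (some may be absent): 48 mm in diameter, body 50 mm high, lid 42 mm in diameter and 10 mm high, 60 mm high in all, about 100 g with a heavy bottom. Origin at the centre of the underside, z up.
- jar2: little white ceramic jar with a cork lid, one of up to four alike (some may be absent): 48 mm in diameter, body 50 mm high, lid 42 mm in diameter and 10 mm high, 60 mm high in all, about 100 g with a heavy bottom. Origin at the centre of the underside, z up.
- jar3: little white ceramic jar with a cork lid, one of up to four alike (some may be absent): 48 mm in diameter, body 50 mm high, lid 42 mm in diameter and 10 mm high, 60 mm high in all, about 100 g with a heavy bottom. Origin at the centre of the underside, z up.
- jar4: little white ceramic jar with a cork lid, one of up to four alike (some may be absent): 48 mm in diameter, body 50 mm high, lid 42 mm in diameter and 10 mm high, 60 mm high in all, about 100 g with a heavy bottom. Origin at the centre of the underside, z up.
- kettle: blue enamel kettle, 148 mm across, about 190 mm high, bystander. Origin at the centre of its underside.
- decanter: glass decanter, 116 mm across, 220 mm high, bystander. Origin at the centre of its underside.
- sugarjar: white ceramic sugar jar with a steel flip-top lid, 94 mm across, 100 mm high, bystander. Origin at the centre of its underside.

How it is judged:
By the outcome, as a careful person would: the job done as asked, in the order asked, and still so for the second after the job is handed in, with the robot touching nothing.
Of jar1, jar2, jar3, jar4 only 2 to 4 are there at a start; the rules pass over those that are not, and their reading is None.
At some moment in a run one of grinder may be knocked a few centimetres aside while the robot is not near it.
It also fails if it takes over 210 s, if anything falls off the work surface, if the arm or the gripper's body presses on something with over 40 N, if the wrist force passes 120 N, or if a joint passes its speed limit or range.

### The arm

A 6-joint arm with a two-finger parallel gripper is mounted at the origin on the work surface. World frame = base frame: x ahead of the robot, y to its left, z up, the work surface at z = 0. Lengths are in mm, angles in rad, forces in N, time in s.
With the tool pointing down it reaches from about 375 to 975 mm from the base axis. Payload 3.8 kg.
Tool frame: the origin (TCP) lies midway between the tips of the shut fingers; the grasp point (between the pads) lies 19 mm behind it (robot.grip_point_offset is the distance from the TCP to the grasp point, in mm); z points along the fingers, x is the direction in which the jaws open and shut, and the axes are right-handed (so a half turn about z gives the same grasp; the last joint's range is limited). The gripper opens to 85 mm and grips with 20 to 120 N. Pads are 22 mm wide; open, the fingers measure 114 mm over their backs; the gripper's body (76 mm by 85 mm) begins 54 mm behind the grasp point. The pads swing forward as they close: fully open they stand 13 mm farther back than shut.
Start: joints at [1.253, 0.264, 1.604, -0, 1.274, -0.037], TCP at [187.057, 648.558, 231.28] pointing down, gripper open.
Joint ranges: [-2.63, 2.63], [-0.94, 2.18], [0.31, 2.57], [-1.31, 4.45], [0, 2.66], [-2.55, 2.55]. Speed limits (rad/s): [2.57, 2.57, 3.14, 3.14, 3.14, 3.14].

### API

Orientations are given as a unit quaternion [x, y, z, w].
In Python, from cell import robot, eyes gives the robot as it stands.
- The arm moves only by the tool move_arm, never from a script. Its argument "deltas" is a list of rows, each a list of 4 numbers: the shift along the tool's x, y, z in units of 40 mm (1.0 is 40 mm), then the turn about the tool's z in units of 6 degrees (1.0 is 6 degrees). In form: [[x, y, z, yaw], ...]. A call has 1 to 12 rows; each row is the pose to reach, as a shift and turn from the pose measured when the call began, along the tool's axes at that moment; what a row does not reach only later rows make up. A row lasts 1/12 s, in which the tool goes at most 41.7 mm and 7.16 degrees, less where a joint would pass 70% of its speed; a pose out of reach is approached as far as the arm can. A call with a gripper value outside its range is refused whole. "claw" is the closure in counts, from 0 (fully open) to 255 (shut), set as the call begins (left out, the last holds). The fingers move at their own pace and stop on an object; "squeeze" is the grip in N (left out, the last holds). Time passes only in rows, so rows that repeat a pose let the fingers close. It gives the time, the measured TCP pose, the force and the opening at its end, in the units of the state.
- robot.read_state(): the state, without advancing time (a new reading comes with each control period).
- eyes.snapshot(name): name is "scene" or "top" or "wrist"; returns (picture, depth): 420x560x3 uint8, blue, green, red; 420x560 float32, mm along the optical axis (not along the pixel's ray), 0 where there is no reading.
- eyes.camera_params(name): a dict with "intrinsics" (3x3 intrinsics, pixels), "k1" (the pictures are not rectified: a ray, as slopes to the right and down, at radius r is drawn at 1 + k1 r^2 times it, then the intrinsics apply), "origin" and "attitude" of the camera in the world. Camera axes: x right, y up, looking along -z (the intrinsics and any distortion apply to the point x, -y, -z); pixel columns grow to the right and rows downward; lengths in mm; the calibration is good to about 2 mm. A picture is of the moment at which its call begins: read the wrist's pose just before it. camera_params takes no time and is no camera call; for the wrist camera it gives the pose at the moment of the call.
- robot.close_job(): hands the job in, once; it reports no verdict.
The state is a dict: "time": time; "joint_pos": joint angles; "dq": joint speeds; "joint_torque": joint torques, N m; "tcp_pos": TCP position; "tool_rot": TCP orientation; "ft_force": force on the tool from outside, world axes, zero at the start; "torque": the same for the moment, N m; "finger_gap": finger opening in mm.
Only numpy, scipy, OpenCV 4.12 (cv2) and the standard library are available. Lean on these libraries where they do the work, as an engineer would, in place of code of your own. Each camera call takes 0.05 s, during which the arm holds its last target.

## Working session

There is one attempt and no reset: what is moved stays moved. The work goes in short steps, Python scripts to look and compute and a tool call to move; the robot and the scene stay as the last step left them, time stands still between calls to the robot, and variables do not carry over. Pictures are saved under pics/ and viewed, and the job is handed in when it is done.

Besides the shell and the picture viewer there is one more tool, called after "Emit:" as name([rows], argument=value, ...), one row to a line, values as JSON. move_arm: Moves the arm, as the interface text tells. Its arguments: {"type":"object","properties":{"deltas":{"type":"array","items":{"type":"array","items":{"type":"number"}}},"claw":{"type":"number"},"squeeze":{"type":"number"}},"required":["deltas"]}

```bash
ls; mkdir -p pics
python3 - <<'E'
from cell import robot, eyes
import cv2
print(robot.read_state())
for n in ("scene","top","wrist"):
    p=eyes.camera_params(n); print(n,p)
    im,d=eyes.snapshot(n); cv2.imwrite(f"pics/{n}0.png",im)
E
```

```text
pics
{'time': 0.0, 'joint_pos': array([ 1.25312026e+00,  2.64751507e-01,  1.60536549e+00,  1.35122037e-05,
        1.27369714e+00, -3.68874450e-02]), 'dq': array([-3.96150169e-05, -1.20489167e-03, -1.27634043e-03,  1.09364921e-03,
       -1.72233943e-04,  3.36788710e-04]), 'joint_torque': array([ 1.62988563e-04, -5.15106189e+01, -3.67321658e+01,  2.39404344e-04,
        1.22025763e-02, -2.56977373e-06]), 'tcp_pos': array([186.81419037, 647.8786867 , 229.96772869]), 'tool_rot': array([ 7.99098151e-01,  6.01199560e-01, -9.15302519e-04,  6.29290787e-04]), 'ft_force': array([ 0.09330574, -0.48417236, -0.10851716]), 'torque': array([-0.01367559,  0.01217088,  0.07426701]), 'finger_gap': 85.67994421095047}
scene {'intrinsics': array([[406.33172961,   0.        , 272.65440073],
       [  0.        , 406.33172961, 212.03257442],
       [  0.        ,   0.        ,   1.        ]]), 'k1': -0.09600937874488748, 'origin': array([ 894.9238407 , -486.72749092,  839.04769551]), 'attitude': array([0.30025845, 0.09081521, 0.30323442, 0.89980351])}
top {'intrinsics': array([[428.69913144,   0.        , 281.20296142],
       [  0.        , 428.69913144, 207.6815357 ],
       [  0.        ,   0.        ,   1.        ]]), 'k1': -0.10439606593474786, 'origin': array([ 361.99783978,  -27.77300026, 1311.50867318]), 'attitude': array([ 0.06197808, -0.06774159, -0.69506053,  0.71306427])}
wrist {'intrinsics': array([[339.94668688,   0.        , 278.04993241],
       [  0.        , 339.94668688, 207.53633004],
       [  0.        ,   0.        ,   1.        ]]), 'k1': -0.011961622896854486, 'origin': array([110.83552061, 671.69885857, 373.00726687]), 'attitude': array([-0.12677702, -0.0934342 ,  0.59333738,  0.78939748])}
```

View pics/scene0.png

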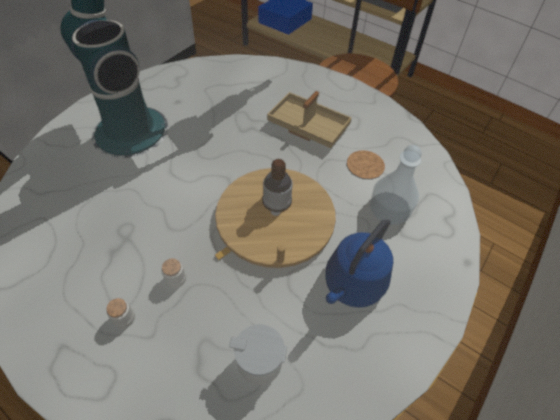

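View pics/top0.png

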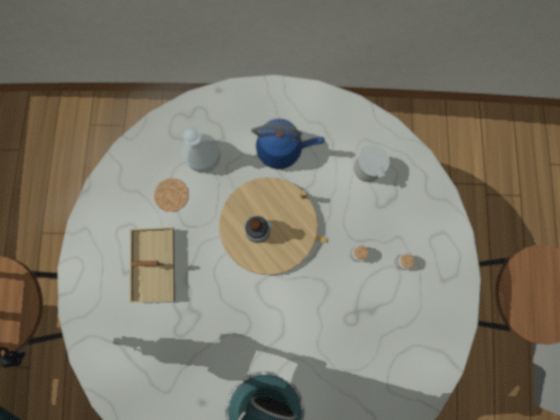

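View pics/wrist0.png

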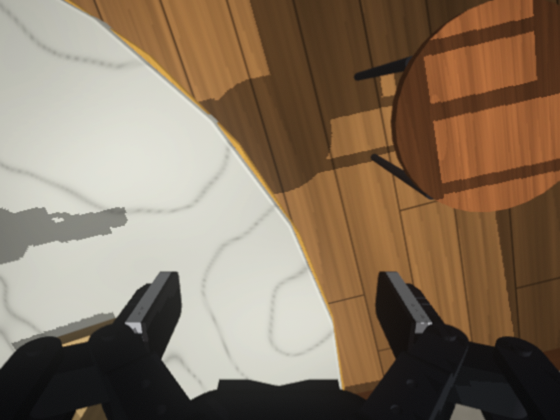

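```bash
cat > h.py <<'E'
from cell import robot, eyes
import cv2, numpy as np
from scipy.spatial.transform import Rotation as R
def snap(n,f=None):
    p=eyes.camera_params(n); im,d=eyes.snapshot(n)
    if f: cv2.imwrite(f"pics/{f}.png",im)
    return p,im,d
def slopes(p,uv):
    K=np.array(p["intrinsics"]); uv=np.atleast_2d(np.float64(uv))
    D=np.array([p["k1"],0,0,0.])
    return cv2.undistortPoints(uv.reshape(-1,1,2),K,D).reshape(-1,2)
def rays(p,uv):
    s=slopes(p,uv); d=np.c_[s[:,0],-s[:,1],-np.ones(len(s))]
    return np.array(p["origin"]),R.from_quat(p["attitude"]).apply(d)
def plane(p,uv,z):
    o,d=rays(p,uv); return o+d*((z-o[2])/d[:,2])[:,None]
def cloud(p,depth):
    h,w=depth.shape; u,v=np.meshgrid(np.arange(w),np.arange(h))
    o,d=rays(p,np.c_[u.ravel(),v.ravel()])
    P=(o+d*depth.ravel()[:,None]).reshape(h,w,3); P[depth<=0]=np.nan
    return P
def tri(p1,uv1,p2,uv2):
    o1,d1=rays(p1,uv1);o2,d2=rays(p2,uv2);d1=d1[0];d2=d2[0]
    s=np.linalg.lstsq(np.c_[d1,-d2],o2-o1,rcond=None)[0]
    a=o1+s[0]*d1;b=o2+s[1]*d2
    return (a+b)/2,np.linalg.norm(a-b)
def proj(p,X):
    X=np.atleast_2d(X); c=R.from_quat(p["attitude"]).inv().apply(X-np.array(p["origin"]))
    s=np.c_[c[:,0]/-c[:,2],-c[:,1]/-c[:,2]]; r2=(s**2).sum(1); s=s*(1+p["k1"]*r2)[:,None]
    K=np.array(p["intrinsics"]); return np.c_[s[:,0]*K[0,0]+K[0,2],s[:,1]*K[1,1]+K[1,2]]
def fitcirc(xy):
    A=np.c_[2*xy,np.ones(len(xy))]; s=np.linalg.lstsq(A,(xy**2).sum(1),rcond=None)[0]
    return s[:2],np.sqrt(s[2]+s[0]**2+s[1]**2)
def big(f,im,x0,y0,x1,y1,k):
    cv2.imwrite(f"pics/{f}.png",cv2.resize(im[y0:y1,x0:x1],None,fx=k,fy=k,interpolation=cv2.INTER_CUBIC))
E
python3 - <<'E'
from h import *
T=snap("top");S=snap("scene")
np.savez("v0.npz",t=T[1],td=T[2],s=S[1],sd=S[2])
for nm,(p,im,d) in (("top",T),("scene",S)):
    P=cloud(p,d)
    t=(abs(P[...,2])<15); print(nm,"table z med",np.nanmedian(P[...,2][t]),np.isnan(P[...,0]).mean())
    m=((P[...,2]>12)&(np.hypot(P[...,0],P[...,1])>200)&(np.hypot(P[...,0],P[...,1])<1000)).astype(np.uint8)
    n,l,st,c=cv2.connectedComponentsWithStats(m)
    for i in range(1,n):
        if st[i,4]>25:
            q=P[l==i]; print(st[i],q[:,:2].min(0).round(),q[:,:2].max(0).round(),"zmax",np.percentile(q[:,2],95).round(1))
big("t1",T[1],120,100,440,310,2.5); big("s1",S[1],80,60,440,390,1.6)
E
```

```text
top table z med -0.2939074655339482 0.003869047619047619
[ 251  119   75   50 2076] [ 725. -159.] [854.  58.] zmax 185.9
[ 181  128   40   44 1279] [709. 160.] [820. 277.] zmax 213.6
[353 145  37  37 978] [ 687. -354.] [ 787. -258.] zmax 99.4
[ 219  177   99   98 7564] [ 399. -145.] [697. 152.] zmax 106.4
[ 129  227   46   76 3319] [304. 275.] [531. 421.] zmax 42.8
[350 245  18  17 241] [ 444. -292.] [ 490. -247.] zmax 63.4
[396 254  18  16 233] [ 422. -429.] [ 469. -387.] zmax 62.8
[  0 347  26  21 383] [155. 572.] [196. 620.] zmax 347.8
[  0 406  21  14 159] [142. 363.] [157. 411.] zmax 671.7
scene table z med 0.6084078493482821 0.004026360544217687
[ 267   91   84   57 2672] [306. 275.] [536. 426.] zmax 83.6
[ 325  145   97  162 6672] [ 711. -155.] [876. 251.] zmax 191.6
[ 215  159  121  109 9464] [ 402. -143.] [701. 155.] zmax 113.4
[161 258  25  28 529] [ 450. -294.] [ 497. -246.] zmax 62.2
[106 298  28  29 580] [ 431. -431.] [ 474. -384.] zmax 61.7
[ 229  325   58   59 2464] [ 691. -349.] [ 792. -256.] zmax 100.3
```

View pics/t1.png

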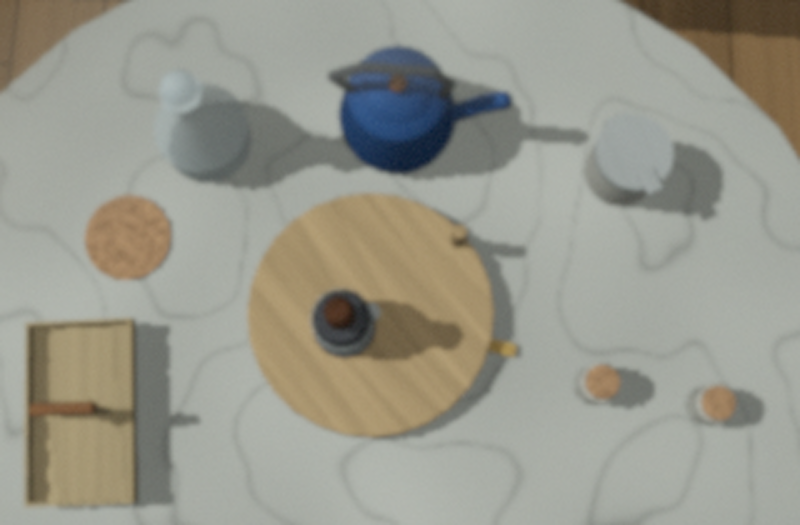

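View pics/s1.png

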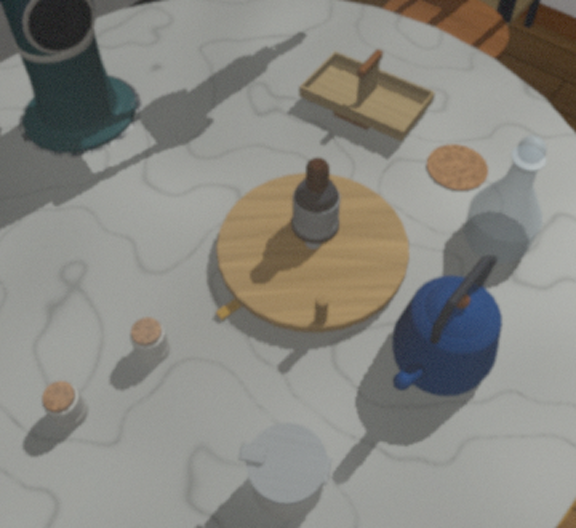

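```bash
cat > meas.py <<'E'
from h import *
def comps(m,amin=15):
    n,l,st,c=cv2.connectedComponentsWithStats(m.astype(np.uint8))
    return [(c[i],st[i],l==i) for i in range(1,n) if st[i,4]>amin]
if __name__=="__main__":
    v=np.load("v0.npz")
    pt,ps=eyes.camera_params("top"),eyes.camera_params("scene")
    for nm,p,im,d in (("top",pt,v["t"],v["td"]),("scene",ps,v["s"],v["sd"])):
        hsv=cv2.cvtColor(im,cv2.COLOR_BGR2HSV); P=cloud(p,d)
        print(nm)
        for tag,lo,hi in (("cork/orange",(5,90,90),(14,255,255)),("brass",(14,140,90),(26,255,255)),("redbrown",(0,80,20),(12,255,90))):
            m=cv2.inRange(hsv,lo,hi)>0
            m&=(np.hypot(P[...,0],P[...,1])<1000)&(P[...,2]>-20)
            for c,st,mm in comps(m,6): print(tag,c.round(1),st[4],np.nanmedian(P[mm],0).round(0))
        dm=(abs(P[...,2]-30)<6)&(np.hypot(P[...,0]-549,P[...,1]-4)<170)
        cs,_=cv2.findContours(dm.astype(np.uint8),cv2.RETR_EXTERNAL,cv2.CHAIN_APPROX_NONE)
        c=max(cs,key=cv2.contourArea)[:,0,:]
        w=plane(p,c,30)[:,:2]
        for k in range(4):
            o,r=fitcirc(w); w=w[abs(np.hypot(*(w-o).T)-r)<4]
        print("disc",o.round(1),r.round(1),len(w))
    T=v["t"];S=v["s"]
    big("t2",T,275,180,335,260,8);big("t3",T,125,220,185,310,6);big("s2",S,210,150,340,270,6);big("s3",S,260,85,360,155,7)
E
python3 meas.py
```

```text
top
cork/orange [143.9 263.1] 71 [417. 348. 107.]
redbrown [255.1 224.6] 102 [526.  35. 168.]
redbrown [  5.6 348.4] 7 [194. 609. 310.]
disc [547.4   3.3] 147.5 275
scene
cork/orange [310.6  98.8] 72 [424. 343. 108.]
cork/orange [361.7 156.6] 30 [619. 334.   5.]
cork/orange [353.5 159.1] 14 [607. 311.   5.]
cork/orange [371.  163.4] 57 [653. 326.   5.]
cork/orange [375.6 160.1] 7 [660. 346.   5.]
cork/orange [354.8 169.1] 63 [629. 276.   5.]
cork/orange [380.2 163.1] 11 [674. 343.   5.]
cork/orange [360.3 164.8] 11 [632. 302.   4.]
cork/orange [365.1 171. ] 11 [656. 288.   6.]
cork/orange [372.1 170.1] 10 [669. 306.   4.]
cork/orange [376.  173.7] 23 [685. 301.   4.]
cork/orange [370.4 247.8] 13 [808. -23. 151.]
cork/orange [113. 313.] 22 [ 457. -420.   60.]
redbrown [278.4 162.8] 35 [535.  36. 170.]
redbrown [368.  249.9] 8 [804. -27. 146.]
disc [490.9  97.3] 33.6 6
```

View pics/t2.png

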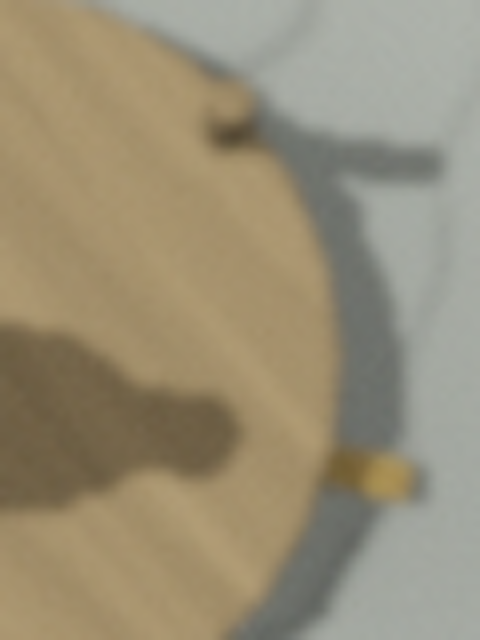

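View pics/t3.png

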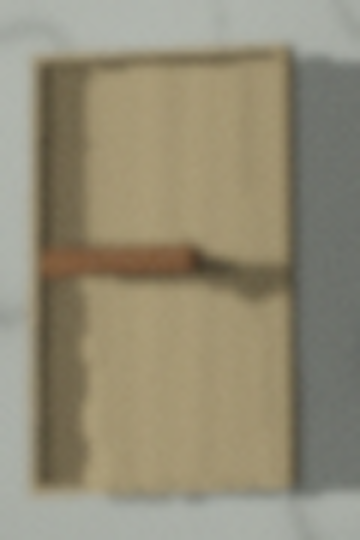

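View pics/s2.png

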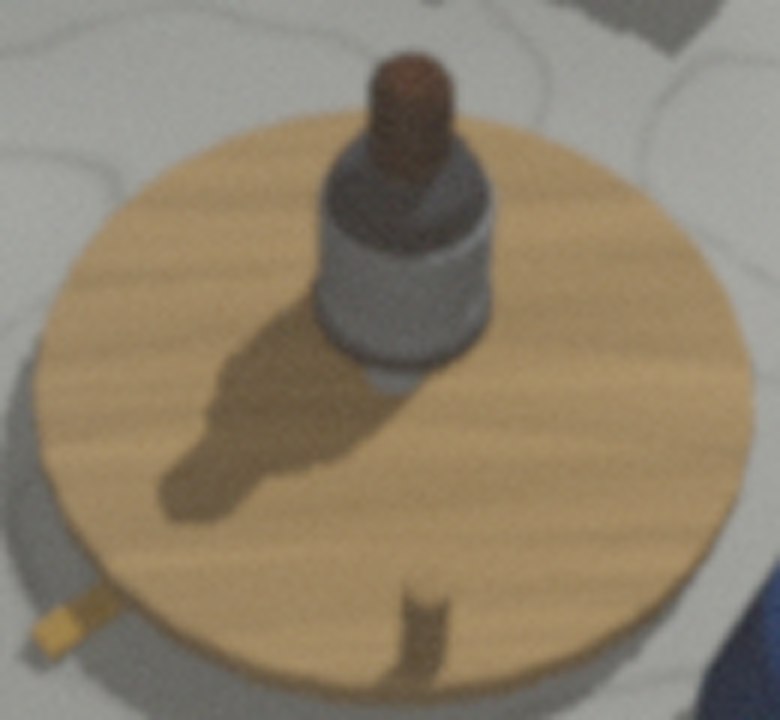

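View pics/s3.png

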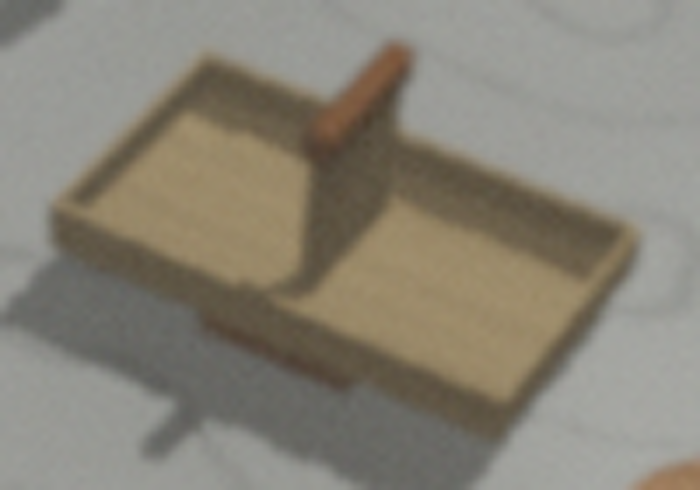

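```bash
cat > m2.py <<'E'
from h import *
from meas import comps
v=np.load("v0.npz")
pt,ps=eyes.camera_params("top"),eyes.camera_params("scene")
def px(c,o,k): return np.array(c)/k+np.array(o)-0.5+0.5/k
print("dowel",tri(pt,px((236,95),(275,180),8),ps,px((427,580),(210,150),6)))
print("tab",tri(pt,px((412,482),(275,180),8),ps,px((42,635),(210,150),6)))
print("bar ends R",tri(pt,px((192,258),(125,220),6),ps,px((322,135),(260,85),7)))
print("bar ends L",tri(pt,px((44,260),(125,220),6),ps,px((400,55),(260,85),7)))
print("bar ends z108",plane(pt,px([(192,259),(42,261)],(125,220),6),108)[:,:2],plane(ps,px([(322,130),(400,47)],(260,85),7),108)[:,:2])
for nm,p,im,d in (("top",pt,v["t"],v["td"]),("scene",ps,v["s"],v["sd"])):
    P=cloud(p,d); Z=P[...,2]
    def reg(x,y,r,z0,z1):
        return (np.hypot(P[...,0]-x,P[...,1]-y)<r)&(Z>z0)&(Z<z1)
    for tag,a in (("jarA",(470,-269,45,56,70)),("jarB",(447,-408,45,56,70)),("grind",(530,36,60,160,185)),("bar",(418,348,60,100,120)),
        ("sugar",(735,-307,60,90,115)),("dowel",(650,-85,30,80,92)),("caddywalls",(418,348,140,34,50))):
        m=reg(*a); q=P[m]
        if len(q)<3: print(nm,tag,len(q)); continue
        print(nm,tag,len(q),"mid",((q.min(0)+q.max(0))/2).round(1),"mean",q.mean(0).round(1),"ext",np.ptp(q,axis=0).round(0))
        if tag in("bar","caddywalls"):
            (c,s,an)=cv2.minAreaRect(q[:,:2].astype(np.float32)); print("   rect",np.round(c,1),np.round(s,1),an)
    hsv=cv2.cvtColor(im,cv2.COLOR_BGR2HSV)
    m=(hsv[...,1]>75)&(hsv[...,0]<20)&(np.hypot(P[...,0]-650,P[...,1]-310)<90)
    c,st,mm=max(comps(m),key=lambda c:c[1][4])
    cs,_=cv2.findContours(mm.astype(np.uint8),cv2.RETR_EXTERNAL,cv2.CHAIN_APPROX_NONE)
    w=plane(p,cs[0][:,0,:],4)[:,:2]; print(nm,"mat",fitcirc(w),c)
    # disc via saturation
    m=(hsv[...,1]>70)&(hsv[...,0]>10)&(hsv[...,0]<25)&(np.hypot(P[...,0]-549,P[...,1]-4)<175)&(Z>5)&(Z<60)
    cs,_=cv2.findContours(m.astype(np.uint8),cv2.RETR_EXTERNAL,cv2.CHAIN_APPROX_NONE)
    c=max(cs,key=cv2.contourArea)[:,0,:]; w=plane(p,c,30)[:,:2]
    for k in range(8):
        o,r=fitcirc(w); w=w[abs(np.hypot(*(w-o).T)-r)<max(3,12-2*k)]
    print(nm,"disc",o,r,len(w))
E
python3 m2.py
```

```text
dowel (array([640.57953132, -99.02927575,  90.51453631]), np.float64(4.307376881915474))
tab (array([ 509.55778046, -171.9694139 ,   13.45215819]), np.float64(6.569712737578763))
bar ends R (array([422.44832436, 314.41076799, 106.43306111]), np.float64(7.449386558953427))
bar ends L (array([417.54800466, 384.82292299, 102.75611705]), np.float64(2.8911104783055253))
bar ends z108 [[419.08977642 311.36386052]
 [415.71009362 382.95305182]] [[423.94044973 318.55981227]
 [418.84063507 384.47933291]]
top jarA 141 mid [ 467.4 -271.1   61. ] mean [ 467.8 -270.3   60.2] ext [39. 40.  9.]
top jarB 136 mid [ 445.1 -409.1   61.1] mean [ 445.2 -408.7   59.8] ext [41. 38. 10.]
top grind 116 mid [528.9  33.9 168.7] mean [529.1  33.8 167.4] ext [33. 30. 17.]
top bar 123 mid [417.3 347.8 106.6] mean [417.5 347.1 106.5] ext [14. 76. 13.]
   rect [417.3 347.8] [11.6 76.2] 1.9155218601226807
top sugar 745 mid [ 736.8 -306.    98. ] mean [ 737.5 -305.1   95.3] ext [100.  95.  16.]
top dowel 27 mid [ 637.7 -100.7   84.7] mean [ 638.1 -100.7   84.1] ext [15. 12.  7.]
top caddywalls 369 mid [417.5 347.5  41
[... 450 characters left out ...]
 grind 138 mid [533.3  34.4 166.6] mean [535.3  33.  167.6] ext [32. 29. 13.]
scene bar 100 mid [421.  349.8 106.3] mean [424.1 346.2 107. ] ext [19. 75. 11.]
   rect [422.8 350.2] [16.  76.1] 5.1779046058654785
scene sugar 2094 mid [ 741.1 -302.5   97.5] mean [ 742.9 -304.1   96. ] ext [101.  92.  15.]
scene dowel 46 mid [642.2 -97.8  83.7] mean [642.3 -98.3  84.3] ext [16. 16.  7.]
scene caddywalls 509 mid [421.5 351.4  41.8] mean [424.4 343.5  39.6] ext [230. 150.  16.]
   rect [420.3 351.2] [225.  139.1] 4.2604146003723145
scene mat (array([641.72313735, 315.14694847]), np.float64(51.7504973316631)) [365.28282828 164.2020202 ]
scene disc [555.12411563   0.89645083] 145.89742123037922 171
```

```bash
cat >> h.py <<'E'
def go(x,y,z,phi=None):
    s=robot.read_state(); r=R.from_quat(s["tool_rot"]); t=s["tcp_pos"]
    X=r.apply([1,0,0]); cur=np.degrees(np.arctan2(X[1],X[0]))
    d=r.inv().apply(np.array([x,y,z])-t)/40
    dy=0 if phi is None else -(((phi-cur)+180)%360-180)/6
    print(f"t={s['time']:.1f} cur",t.round(1),"phi",round(cur,2),"q",np.round(s['joint_pos'],2),"gap",round(s['finger_gap'],1),"F",np.round(s['ft_force'],1))
    print("DELTA",d.round(3),round(dy,3),"mm",(d*40).round(1),"deg",round(dy*6,1))
E
python3 -c "
from h import *
go(531,34,230,50)"
```

```text
t=0.2 cur [187.  648.2 230.6] phi 73.91 q [ 1.25  0.26  1.6  -0.    1.27 -0.04] gap 85.1 F [ 0.2  0.9 -0.5]
DELTA [-12.371  12.519   0.029] 3.986 mm [-494.8  500.8    1.2] deg 23.9
```

Emit:
move_arm([
  [-0.6, 0.6, 0, 0.2],
  [-1.3, 1.3, 0, 0.5],
  [-2, 2, -0.2, 0.8],
  [-2.7, 2.7, -0.4, 1.1],
  [-3.4, 3.4, -0.5, 1.4],
  [-4.1, 4.1, -0.5, 1.7],
  [-4.8, 4.8, -0.5, 2],
  [-5.5, 5.5, -0.5, 2.3],
  [-6.2, 6.2, -0.5, 2.6],
  [-6.9, 6.9, -0.5, 2.9],
  [-7.6, 7.6, -0.5, 3.2],
  [-8.3, 8.3, -0.5, 3.5],
])

```text
time: 1.25
tcp_pos: [414.4, 235.4, 251.2]
tool_rot: [0.896, 0.445, -0.0, 0.0]
ft_force: [0.8, 1.0, 0.3]
finger_gap: 85.3
```

```bash
python3 -c "
from h import *
go(531,34,240,50)"
```

```text
t=1.2 cur [414.4 235.4 251.2] phi 52.84 q [ 0.47 -0.13  1.99 -0.    1.29 -0.46] gap 85.3 F [0.8 1.  0.3]
DELTA [-2.252  5.365  0.285] 0.473 mm [-90.1 214.6  11.4] deg 2.8
```

Emit:
move_arm([
  [-0.4, 0.9, 0.1, 0.1],
  [-0.8, 1.8, 0.2, 0.3],
  [-1.2, 2.7, 0.2, 0.4],
  [-1.5, 3.4, 0.2, 0.5],
  [-1.8, 3.8, 0.2, 0.5],
  [-1.8, 3.8, 0.2, 0.5],
  [-1.8, 3.8, 0.2, 0.5],
])

```text
time: 1.83
tcp_pos: [492.1, 85.5, 243.2]
tool_rot: [0.907, 0.42, -0.0, 0.0]
ft_force: [-0.2, 0.5, 0.5]
finger_gap: 85.3
```

```bash
cat > w.py <<'E'
from h import *
import sys
p,im,d=snap("wrist",sys.argv[1]); P=cloud(p,d)
np.savez("w_last.npz",im=im,P=P,d=d,**{k:np.array(v) for k,v in p.items()})
go(531,34,240,50)
E
python3 w.py w1
```

```text
t=1.9 cur [491.8  86.3 243.2] phi 49.76 q [ 0.12 -0.08  1.96 -0.    1.27 -0.74] gap 85.4 F [-0.1 -0.5  0. ]
DELTA [-0.366  1.593  0.08 ] -0.039 mm [-14.6  63.7   3.2] deg -0.2
```

View pics/w1.png

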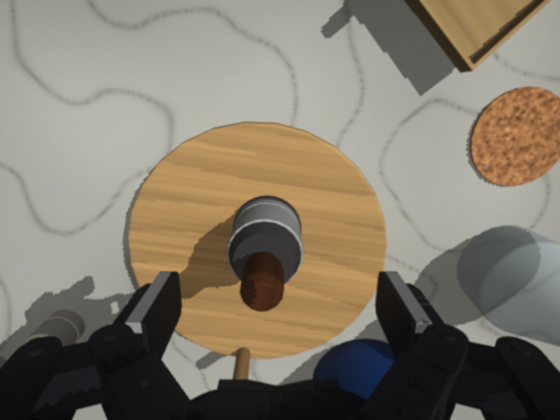

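```bash
cat > mw.py <<'E'
from h import *
def load():
    w=np.load("w_last.npz"); p={k:w[k] for k in("intrinsics","origin","attitude")}; p["k1"]=float(w["k1"]); return p,w["im"],w["P"]
def reg(P,x,y,r,z0,z1):
    return (np.hypot(P[...,0]-x,P[...,1]-y)<r)&(P[...,2]>z0)&(P[...,2]<z1)
def circ(p,mask,z,name):
    m=mask.astype(np.uint8)
    cs,_=cv2.findContours(m,cv2.RETR_EXTERNAL,cv2.CHAIN_APPROX_NONE); c=max(cs,key=cv2.contourArea)[:,0,:]
    c=c[(c[:,0]>3)&(c[:,0]<556)&(c[:,1]>3)&(c[:,1]<416)]
    w=plane(p,c,z)[:,:2]
    for k in range(10):
        o,r=fitcirc(w); w=w[abs(np.hypot(*(w-o).T)-r)<max(2.5,14-2*k)]
    print(name,o.round(1),"r",r.round(1),len(w)); return o,r
E
python3 - <<'E'
from mw import *
p,im,P=load(); hsv=cv2.cvtColor(im,cv2.COLOR_BGR2HSV)
t=reg(P,400,0,700,-15,15); print("table",np.nanmedian(P[t],0))
dm=reg(P,549,3,170,22,40); print("disc z",np.median(P[dm][:,2])); circ(p,dm,30,"disc")
m=reg(P,640,313,80,-10,15)&(hsv[...,1]>100); print("mat z",np.median(P[m][:,2])); circ(p,m,4,"mat")
q=P[reg(P,531,34,60,163,180)]; print("grind",len(q),((q.min(0)+q.max(0))/2).round(1),q.max(0))
q=P[reg(P,531,34,60,92,104)]; print("body top",len(q),((q.min(0)+q.max(0))/2).round(1),np.ptp(q,axis=0))
q=P[reg(P,640,-100,30,75,95)]; print("dowel",len(q),((q.min(0)+q.max(0))/2).round(1),q.max(0)) if len(q) else 0
E
```

```text
table [435.4589107  118.10895838   0.4662452 ]
disc z 30.421254940845756
disc [548.2   7.1] r 147.9 639
mat z 4.1501644648407705
mat [638.9 314.7] r 53.8 213
grind 1270 [529.7  38.4 167.5] [545.88979124  54.02554454 171.97831345]
body top 800 [530.   38.4  98. ] [71.18748553 70.79612269 11.92296641]
dowel 61 [637.1 -95.2  79. ] [643.94815882 -87.64760979  83.03464714]
```

```bash
python3 -c "
from h import *
go(530.3,36.5,125,50)"
```

```text
t=1.9 cur [491.8  86.3 243.2] phi 49.76 q [ 0.12 -0.08  1.96 -0.    1.27 -0.74] gap 85.4 F [-0.1 -0.5  0. ]
DELTA [-0.329  1.54   2.955] -0.039 mm [-13.2  61.6 118.2] deg -0.2
```

Emit:
move_arm([
  [-0.15, 0.7, 0, 0],
  [-0.33, 1.4, 0, 0],
  [-0.33, 1.54, 0, 0],
  [-0.33, 1.54, 0.6, 0],
  [-0.33, 1.54, 1.2, 0],
  [-0.33, 1.54, 1.8, 0],
  [-0.33, 1.54, 2.4, 0],
  [-0.33, 1.54, 2.8, 0],
  [-0.33, 1.54, 2.95, 0],
  [-0.33, 1.54, 2.95, 0],
])

```text
time: 2.72
tcp_pos: [528.3, 37.8, 123.3]
tool_rot: [0.907, 0.421, -0.002, -0.001]
ft_force: [0.3, 0.5, -0.2]
finger_gap: 85.6
```

Emit:
move_arm([
  [0, 0, 0, 0],
  [0, 0, 0, 0],
  [0, 0, 0, 0],
  [0, 0, 0, 0],
  [0, 0, 0, 0],
  [0, 0, 0, 0],
  [0, 0, 0, 0],
  [0, 0, 0, 0],
], claw=255, squeeze=40)

```text
time: 3.38
tcp_pos: [529.1, 37.7, 124.6]
tool_rot: [0.907, 0.421, -0.001, -0.001]
ft_force: [-1.5, 0.3, 6.0]
finger_gap: 33.6
```

```bash
python3 -c "
from h import *
go(530.3,36.5,225,50);snap('scene','s4')"
```

```text
t=3.4 cur [529.1  37.7 124.6] phi 49.84 q [ 0.02  0.09  2.02  0.    1.04 -0.85] gap 33.6 F [-1.5  0.3  6. ]
DELTA [-0.007  0.036 -2.509] -0.026 mm [  -0.3    1.4 -100.4] deg -0.2
```

Emit:
move_arm([
  [0, 0, -0.2, 0],
  [0, 0, -0.6, 0],
  [0, 0, -1, 0],
  [0, 0, -1.4, 0],
  [0, 0, -1.7, 0],
  [0, 0, -1.8, 0],
  [0, 0, -1.8, 0],
])

```text
time: 4.02
tcp_pos: [530.0, 37.6, 197.9]
tool_rot: [0.907, 0.421, 0.0, -0.0]
ft_force: [1.4, -0.3, -4.0]
finger_gap: 33.2
```

```bash
python3 -c "
from h import *
go(638.5,314,196,50);snap('scene','s4')"
```

```text
t=4.0 cur [530.   37.6 197.9] phi 49.83 q [ 0.02  0.02  1.95  0.    1.18 -0.85] gap 33.2 F [ 1.4 -0.3 -4. ]
DELTA [ 7.028 -2.385  0.049] -0.028 mm [281.1 -95.4   1.9] deg -0.2
```

View pics/s4.png

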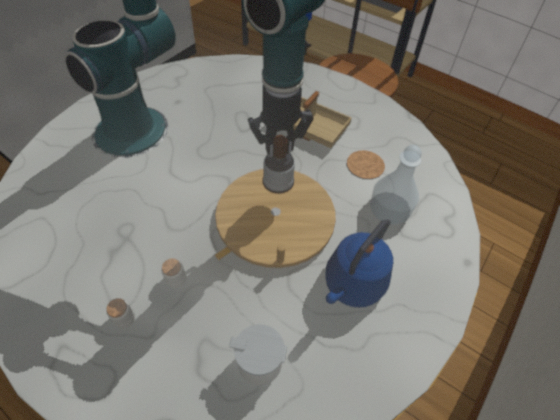

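The grinder hangs from the gripper at about (279,170), the disc is clear and the pivot pin shows at about (276,212). I'm carrying it to the mat.

Emit:
move_arm([
  [0.3, -0.1, 0, 0],
  [0.9, -0.3, 0, 0],
  [1.6, -0.5, 0, 0],
  [2.3, -0.8, 0, 0],
  [3, -1, 0, 0],
  [3.7, -1.3, 0, 0],
  [4.4, -1.5, 0, 0],
  [5.1, -1.7, 0, 0],
  [5.8, -2, 0, 0],
  [6.4, -2.2, 0, 0],
  [6.8, -2.3, 0, 0],
  [7.03, -2.39, 0, 0],
])

```text
time: 5.07
tcp_pos: [637.2, 316.9, 194.0]
tool_rot: [0.907, 0.422, -0.002, -0.001]
ft_force: [0.3, -0.3, -3.2]
finger_gap: 33.0
```

Emit:
move_arm([
  [0, 0, 0, 0],
  [0, 0, 0, 0],
  [0, 0, 0, 0],
])

```text
time: 5.32
tcp_pos: [636.3, 316.0, 192.6]
tool_rot: [0.907, 0.422, -0.004, -0.001]
ft_force: [0.3, -0.3, -3.2]
finger_gap: 33.1
```

```bash
python3 w.py w2; python3 -c "
from h import *
go(638.5,314,100,50)"
```

```text
t=5.4 cur [636.5 315.8 193.2] phi 49.9 q [ 0.42  0.36  1.55  0.    1.24 -0.45] gap 32.9 F [ 0.6 -0.2 -3.7]
DELTA [-7.093  2.515 -1.146] -0.017 mm [-283.7  100.6  -45.8] deg -0.1
t=5.4 cur [636.5 315.8 193.2] phi 49.9 q [ 0.42  0.36  1.55  0.    1.24 -0.45] gap 32.9 F [ 0.6 -0.2 -3.7]
DELTA [0.01  0.076 2.329] -0.017 mm [ 0.4  3.  93.2] deg -0.1
```

View pics/w2.png

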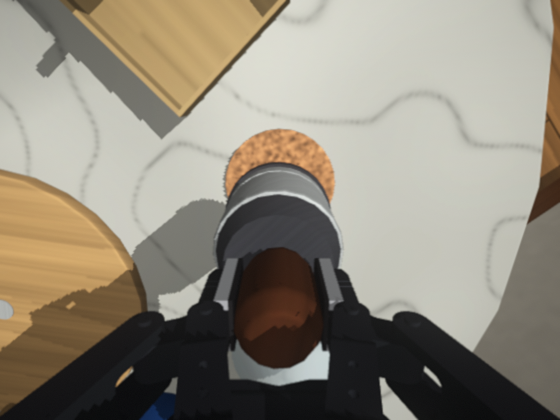

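Run:
```python
from mw import *
p,im,P=load(); hsv=cv2.cvtColor(im,cv2.COLOR_BGR2HSV)
m=reg(P,640,313,80,-10,15)&(hsv[...,1]>100); print(np.median(P[m][:,2])); circ(p,m,4,"mat")
```

```text
4.3486910934799425
mat [639.3 315.3] r 53.6 186
```

Emit:
move_arm([
  [0, 0.05, 0.3, 0],
  [0, 0.07, 0.7, 0],
  [0, 0.07, 1.1, 0],
  [0, 0.07, 1.5, 0],
  [0, 0.07, 1.8, 0],
  [0, 0.07, 2.0, 0],
  [0, 0.07, 2.1, 0],
  [0, 0.07, 2.15, 0],
  [0, 0.07, 2.2, 0],
  [0, 0.07, 2.2, 0],
])

```text
time: 6.2
tcp_pos: [638.6, 314.1, 105.8]
tool_rot: [0.907, 0.422, -0.002, -0.001]
ft_force: [0.2, 0.3, -3.3]
finger_gap: 32.7
```

Emit:
move_arm([
  [0, 0, 0.05, 0],
  [0, 0, 0.1, 0],
  [0, 0, 0.15, 0],
  [0, 0, 0.15, 0],
  [0, 0, 0.15, 0],
  [0, 0, 0.15, 0],
])

```text
time: 6.7
tcp_pos: [638.6, 314.1, 99.8]
tool_rot: [0.907, 0.422, -0.002, -0.001]
ft_force: [-0.3, 0.8, -3.7]
finger_gap: 33.2
```

Emit:
move_arm([
  [0, 0, 0.03, 0],
  [0, 0, 0.03, 0],
  [0, 0, 0.06, 0],
  [0, 0, 0.06, 0],
  [0, 0, 0.06, 0],
])

```text
time: 7.12
tcp_pos: [639.0, 314.1, 98.9]
tool_rot: [0.907, 0.422, -0.002, -0.001]
ft_force: [-2.5, -1.2, 4.6]
finger_gap: 33.0
```

Contact with the mat (+4.6 N). Release and go up.

Emit:
move_arm([
  [0, 0, 0, 0],
  [0, 0, 0, 0],
  [0, 0, 0, 0],
  [0, 0, 0, 0],
  [0, 0, 0, 0],
  [0, 0, 0, 0],
  [0, 0, 0, 0],
], claw=0)

```text
time: 7.7
tcp_pos: [638.9, 314.1, 98.7]
tool_rot: [0.907, 0.422, -0.002, -0.001]
ft_force: [0.6, -0.9, 0.6]
finger_gap: 85.5
```

Emit:
move_arm([
  [0, 0, -0.3, 0],
  [0, 0, -0.9, 0],
  [0, 0, -1.5, 0],
  [0, 0, -2.2, 0],
  [0, 0, -2.9, 0],
  [0, 0, -3.4, 0],
  [0, 0, -3.4, 0],
])

```text
time: 8.28
tcp_pos: [642.6, 315.6, 243.0]
tool_rot: [0.907, 0.422, 0.004, -0.001]
ft_force: [0.4, 0.3, 2.2]
finger_gap: 85.3
```

```bash
python3 w.py w3
python3 - <<'E'
from mw import *
p,im,P=load()
q=P[reg(P,640,314,60,136,150)]; print("grind",len(q),((q.min(0)+q.max(0))/2).round(1),q.max(0))
q=P[reg(P,640,314,60,66,78)]; print("body top",len(q),((q.min(0)+q.max(0))/2).round(1),np.ptp(q,axis=0))
go(390,270,225,4)
E
```

```text
t=8.3 cur [641.6 315.2 240. ] phi 49.9 q [ 0.42  0.33  1.5   0.    1.3  -0.45] gap 84.9 F [ 0.5 -0.9  0.6]
DELTA [-7.158  2.412 -0.029] -0.016 mm [-286.3   96.5   -1.2] deg -0.1
grind 1356 [639.9 314.6 141.1] [656.18490628 330.77241377 146.10702025]
body top 650 [639.7 314.7  72. ] [70.84993491 70.82020573 11.98647656]
t=8.3 cur [641.6 315.2 240. ] phi 49.9 q [ 0.42  0.33  1.5   0.    1.3  -0.45] gap 84.9 F [ 0.5 -0.9  0.6]
DELTA [-4.917 -4.085  0.352] 7.65 mm [-196.7 -163.4   14.1] deg 45.9
```

View pics/w3.png

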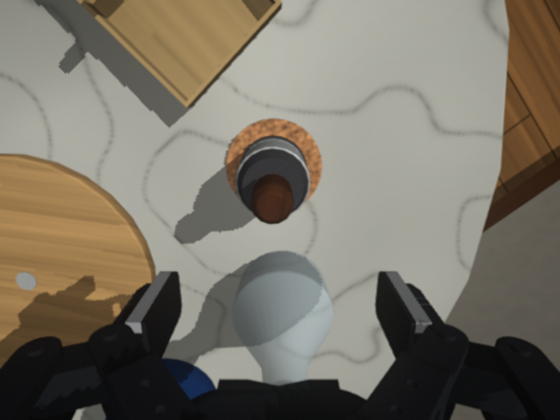

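```bash
python3 -c "
from h import *
go(415,295,235,4)"
```

```text
t=8.3 cur [641.6 315.2 240. ] phi 49.9 q [ 0.42  0.33  1.5   0.    1.3  -0.45] gap 84.9 F [ 0.5 -0.9  0.6]
DELTA [-4.035 -4.009  0.106] 7.65 mm [-161.4 -160.4    4.2] deg 45.9
```

Emit:
move_arm([
  [-0.3, -0.3, 0, 0.5],
  [-0.8, -0.8, 0, 1.3],
  [-1.3, -1.3, 0, 2.2],
  [-1.8, -1.8, 0, 3.1],
  [-2.3, -2.3, 0, 4],
  [-2.8, -2.8, 0, 5],
  [-3.3, -3.3, 0.1, 6],
  [-3.7, -3.7, 0.1, 6.8],
  [-4, -4, 0.1, 7.5],
  [-4.03, -4, 0.1, 7.65],
  [-4.03, -4, 0.1, 7.65],
  [-4.03, -4, 0.1, 7.65],
])

```text
time: 9.33
tcp_pos: [415.8, 294.9, 234.9]
tool_rot: [0.999, 0.036, 0.002, -0.001]
ft_force: [0.3, 1.4, 0.3]
finger_gap: 85.2
```

```bash
python3 w.py w4
```

```text
t=9.4 cur [416.1 294.9 235. ] phi 4.05 q [ 0.57 -0.06  1.95  0.    1.24  0.5 ] gap 85.5 F [-0.6 -0.3  0.6]
DELTA [ 2.404  6.71  -0.133] -7.658 mm [ 96.2 268.4  -5.3] deg -45.9
```

View pics/w4.png

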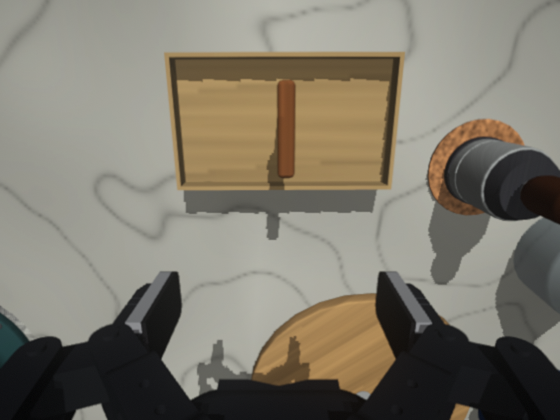

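```bash
cat > bar.py <<'E'
from mw import *
def bar(p,P,x,y,z,r=70):
    m=reg(P,x,y,r,z-4,z+6); q=P[m]
    c,s,a=cv2.minAreaRect(q[:,:2].astype(np.float32)); zz=np.median(q[:,2])
    xy=q[:,:2]; u=np.linalg.svd(xy-xy.mean(0),full_matrices=False)[2][0]
    print("bar",len(q),"centre",np.round(c,1),"size",np.round(s,1),"z",zz.round(1),"axis deg",(np.degrees(np.arctan2(u[1],u[0]))%180).round(2),"mean",xy.mean(0).round(1))
def walls(P,x,y,z,r=140):
    q=P[reg(P,x,y,r,z-4,z+4)]
    c,s,a=cv2.minAreaRect(q[:,:2].astype(np.float32)); print("walls",len(q),np.round(c,1),np.round(s,1),round(a,2),"z",np.median(q[:,2]))
if __name__=="__main__":
    p,im,P=load(); bar(p,P,419,348,107); walls(P,419,348,40)
E
python3 bar.py;python3 -c "
from h import *
go(419,350,82,4)"
```

```text
bar 1694 centre [419.3 351. ] size [13.9 74.8] z 107.9 axis deg 94.26 mean [418.9 353. ]
walls 3698 [418.6 351. ] [220.5 130.6] 3.97 z 40.115387826358074
t=9.4 cur [416.1 294.9 235. ] phi 4.05 q [ 0.57 -0.06  1.95  0.    1.24  0.5 ] gap 85.5 F [-0.6 -0.3  0.6]
DELTA [ 0.155 -1.358  3.83 ] 0.009 mm [  6.2 -54.3 153.2] deg 0.1
```

Emit:
move_arm([
  [0.1, -0.6, 0, 0],
  [0.16, -1.2, 0.2, 0],
  [0.16, -1.38, 0.7, 0],
  [0.16, -1.38, 1.4, 0],
  [0.16, -1.38, 2.1, 0],
  [0.16, -1.38, 2.8, 0],
  [0.16, -1.38, 3.4, 0],
  [0.16, -1.38, 3.8, 0],
  [0.16, -1.38, 3.9, 0],
  [0.16, -1.38, 3.9, 0],
])

```text
time: 10.22
tcp_pos: [418.8, 350.1, 77.2]
tool_rot: [0.999, 0.035, 0.0, -0.0]
ft_force: [0.3, -0.4, -0.5]
finger_gap: 85.4
```

Emit:
move_arm([
  [0, 0, 0, 0],
  [0, 0, 0, 0],
  [0, 0, 0, 0],
  [0, 0, 0, 0],
  [0, 0, 0, 0],
  [0, 0, 0, 0],
  [0, 0, 0, 0],
  [0, 0, 0, 0],
  [0, 0, 0, 0],
  [0, 0, 0, 0],
], claw=255, squeeze=40)

```text
time: 11.05
tcp_pos: [419.0, 350.3, 77.8]
tool_rot: [0.999, 0.035, 0.0, -0.0]
ft_force: [-1.8, -0.1, 5.3]
finger_gap: 13.3
```

```bash
python3 w.py w5;python3 -c "
from h import *
go(419,350,82,4)"
```

```text
t=11.1 cur [419.  350.3  77.8] phi 4.05 q [0.65 0.17 2.02 0.   0.95 0.58] gap 13.5 F [-1.8 -0.1  6. ]
DELTA [ 2.238  8.083 -4.058] -7.658 mm [  89.5  323.3 -162.3] deg -45.9
t=11.1 cur [419.  350.3  77.8] phi 4.05 q [0.65 0.17 2.02 0.   0.95 0.58] gap 13.5 F [-1.8 -0.1  6. ]
DELTA [-0.001  0.008 -0.104] 0.009 mm [-0.   0.3 -4.2] deg 0.1
```

View pics/w5.png

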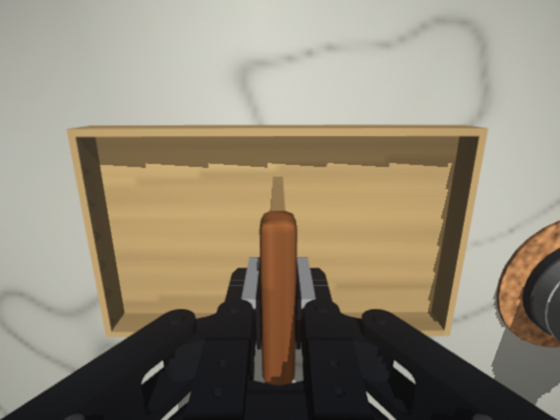

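Emit:
move_arm([
  [0, 0, -0.1, 0],
  [0, 0, -0.4, 0],
  [0, 0, -0.8, 0],
  [0, 0, -1.2, 0],
  [0, 0, -1.6, 0],
  [0, 0, -2, 0],
  [0, 0, -2.3, 0],
  [0, 0, -2.4, 0],
  [0, 0, -2.4, 0],
])

```text
time: 11.85
tcp_pos: [419.7, 350.8, 175.5]
tool_rot: [0.999, 0.035, 0.002, -0.001]
ft_force: [1.1, 0.7, -1.2]
finger_gap: 13.6
```

Run:
```python
from h import *
T=snap("top");S=snap("scene","s5")
big("t6",T[1],215,170,335,280,6);big("s6",S[1],205,160,345,270,5.6)
go(548.2,6,172,41.6)
```

```text
t=11.9 cur [418.5 349.9 173.3] phi 4.06 q [0.65 0.06 1.95 0.   1.13 0.58] gap 13.6 F [-0.1  0.1 -1.6]
DELTA [2.626 8.806 0.03 ] -6.257 mm [105.  352.3   1.2] deg -37.5
```

View pics/t6.png

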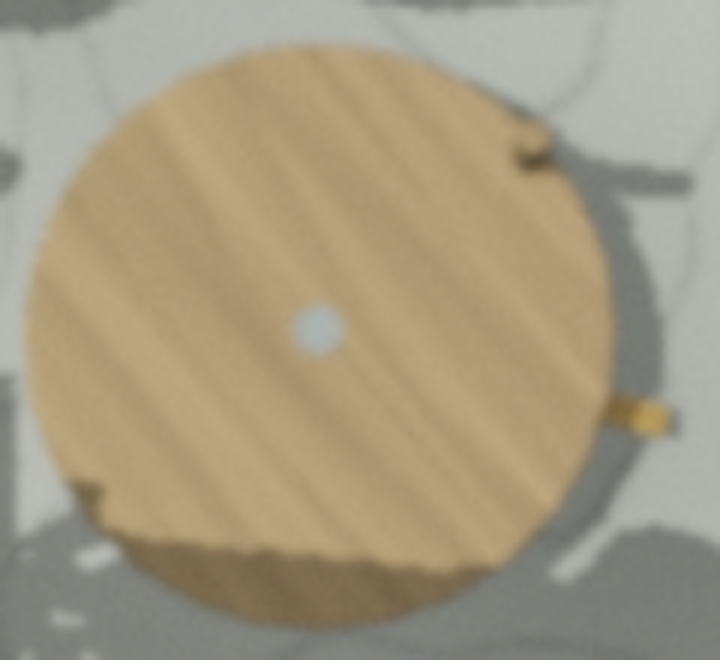

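View pics/s6.png

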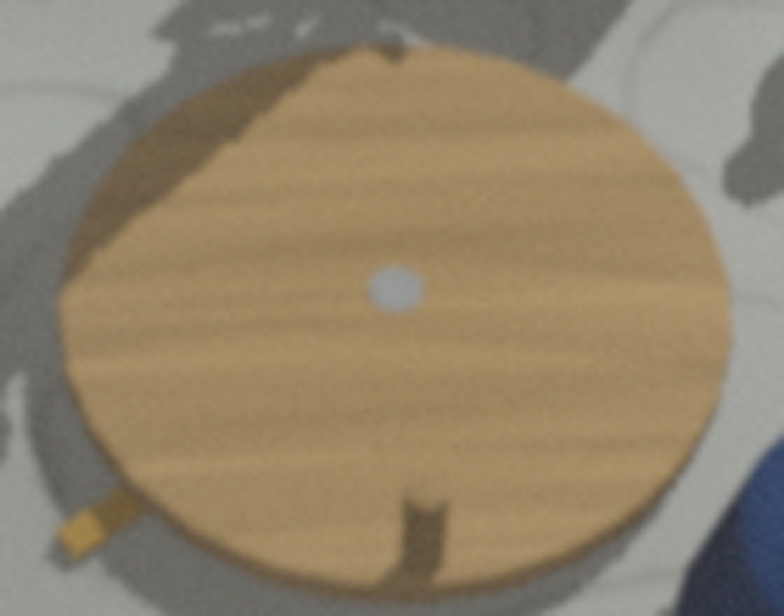

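View pics/s5.png

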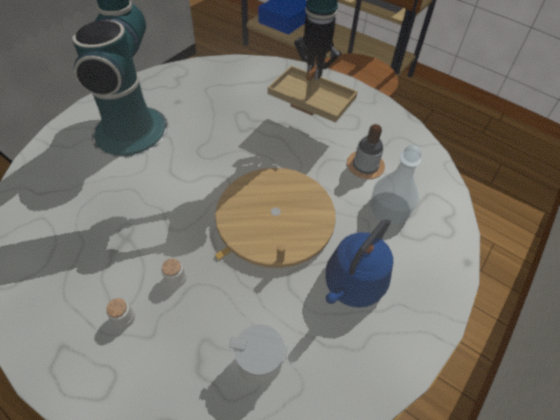

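Run:
```python
from h import *
pt,ps=eyes.camera_params("top"),eyes.camera_params("scene")
def px(c,o,k): return np.array(c)/k+np.array(o)-0.5+0.5/k
a=px((319,330),(215,170),6);b=px((396,289),(205,160),5.6)
print(tri(pt,a,ps,b),plane(pt,a,30),plane(ps,b,30))
d=px((532,137),(215,170),6);e=px((426,497),(205,160),5.6)
print(tri(pt,d,ps,e),plane(pt,d,85),plane(ps,e,85))
```

```text
(array([549.08441781,   5.79678127,  30.6294695 ]), np.float64(5.193150453317124)) [[547.28154555   4.00829759  30.        ]] [[550.53251457   8.16895097  30.        ]]
(array([639.94519341, -97.48471501,  79.30745005]), np.float64(3.891200670377147)) [[637.23333662 -98.49241923  85.        ]] [[643.15058529 -98.9433819   85.        ]]
```

Emit:
move_arm([
  [0.1, 0.3, 0, -0.2],
  [0.3, 0.9, 0, -0.6],
  [0.5, 1.6, 0, -1.1],
  [0.7, 2.3, 0, -1.6],
  [0.9, 3, 0, -2.1],
  [1.1, 3.7, 0, -2.6],
  [1.3, 4.4, 0, -3.1],
  [1.5, 5.1, 0, -3.6],
  [1.7, 5.8, 0, -4.1],
  [1.9, 6.5, 0, -4.6],
  [2.1, 7.1, 0, -5],
  [2.3, 7.6, 0, -5.3],
])

```text
time: 12.95
tcp_pos: [531.0, 51.3, 171.5]
tool_rot: [0.951, 0.308, -0.001, -0.0]
ft_force: [-0.0, 0.4, -1.7]
finger_gap: 13.5
```

Run:
```python
from h import *
go(548.5,6.3,172,41.4)
```

```text
t=12.9 cur [531.   51.3 171.5] phi 35.92 q [ 0.05  0.04  1.97 -0.    1.13 -0.58] gap 13.5 F [-0.   0.4 -1.7]
DELTA [-0.305  1.167 -0.014] -0.913 mm [-12.2  46.7  -0.6] deg -5.5
```

Emit:
move_arm([
  [-0.1, 0.4, 0, -0.3],
  [-0.2, 0.8, 0, -0.6],
  [-0.3, 1.1, 0, -0.9],
  [-0.3, 1.17, 0, -0.9],
  [-0.3, 1.17, 0, -0.9],
  [-0.3, 1.17, 0, -0.9],
])

```text
time: 13.45
tcp_pos: [548.0, 6.7, 170.5]
tool_rot: [0.936, 0.352, -0.002, -0.001]
ft_force: [0.7, -0.2, -1.5]
finger_gap: 13.1
```

```bash
python3 w.py w6
python3 - <<'E'
from h import *
go(548.5,6.3,110,41.4)
E
```

```text
t=13.5 cur [548.    7.  170.7] phi 41.3 q [-0.03  0.07  1.94  0.    1.13 -0.75] gap 13.1 F [-1.2 -0.5 -1.9]
DELTA [ 0.121 -0.794 -1.731] -1.45 mm [  4.8 -31.8 -69.2] deg -8.7
t=13.5 cur [548.    7.  170.7] phi 41.3 q [-0.03  0.07  1.94  0.    1.13 -0.75] gap 13.1 F [-1.2 -0.5 -1.9]
DELTA [0.002 0.025 1.517] -0.017 mm [ 0.1  1.  60.7] deg -0.1
```

View pics/w6.png

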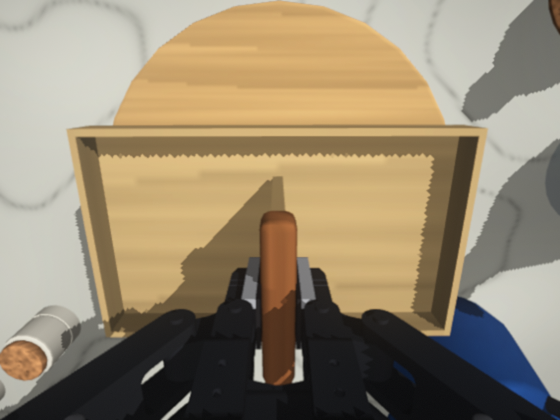

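Emit:
move_arm([
  [0, 0.02, 0.3, 0],
  [0, 0.02, 0.6, 0],
  [0, 0.02, 0.9, 0],
  [0, 0.02, 1.2, 0],
  [0, 0.02, 1.4, 0],
  [0, 0.02, 1.45, 0],
  [0, 0.02, 1.5, 0],
  [0, 0.02, 1.5, 0],
])

```text
time: 14.17
tcp_pos: [548.2, 6.4, 110.3]
tool_rot: [0.936, 0.353, -0.002, -0.001]
ft_force: [1.1, 0.2, -1.3]
finger_gap: 13.4
```

Emit:
move_arm([
  [0, 0, 0.03, 0],
  [0, 0, 0.06, 0],
  [0, 0, 0.06, 0],
  [0, 0, 0.06, 0],
])

```text
time: 14.5
tcp_pos: [548.5, 6.3, 108.3]
tool_rot: [0.936, 0.353, -0.002, -0.001]
ft_force: [-0.4, -0.0, -1.4]
finger_gap: 13.5
```

Emit:
move_arm([
  [0, 0, 0.03, 0],
  [0, 0, 0.05, 0],
  [0, 0, 0.05, 0],
])

```text
time: 14.75
tcp_pos: [548.7, 6.4, 108.0]
tool_rot: [0.936, 0.353, -0.002, -0.001]
ft_force: [-3.8, -0.5, 6.9]
finger_gap: 13.6
```

Emit:
move_arm([
  [0, 0, 0, 0],
  [0, 0, 0, 0],
  [0, 0, 0, 0],
  [0, 0, 0, 0],
  [0, 0, 0, 0],
  [0, 0, 0, 0],
  [0, 0, 0, 0],
], claw=0)

```text
time: 15.33
tcp_pos: [548.6, 6.4, 107.8]
tool_rot: [0.936, 0.353, -0.002, -0.001]
ft_force: [0.2, -0.3, 0.3]
finger_gap: 85.2
```

Emit:
move_arm([
  [0, 0, -0.3, 0],
  [0, 0, -0.9, 0],
  [0, 0.2, -1.5, 0],
  [0, 0.5, -2.2, 0],
  [0, 0.8, -2.9, 0],
  [0, 1, -3.4, 0],
  [0, 1, -3.4, 0],
  [0, 1, -3.4, 0],
])

```text
time: 16.0
tcp_pos: [576.9, -24.1, 246.3]
tool_rot: [0.936, 0.352, 0.0, 0.0]
ft_force: [0.4, 0.4, 0.3]
finger_gap: 85.5
```

```bash
python3 w.py w7
python3 - <<'E'
from bar import *
p,im,P=load(); bar(p,P,548,6,138); walls(P,548,6,70)
dm=reg(P,549,5,160,24,36); circ(p,dm,30,"disc")
E
```

```text
t=16.1 cur [575.6 -23.7 244.2] phi 41.27 q [-0.08  0.07  1.8   0.    1.27 -0.8 ] gap 85.5 F [ 0.4  0.4 -0.5]
DELTA [ 0.115 -1.819  0.11 ] -1.455 mm [  4.6 -72.8   4.4] deg -8.7
bar 1876 centre [548.9   7. ] size [13.8 74.8] z 137.8 axis deg 131.27 mean [548.    8.4]
walls 4093 [572.8 -21.1] [220.7 203.2] 41.18 z 70.09957497430537
disc [548.9   6.8] r 147.5 631
```

View pics/w7.png

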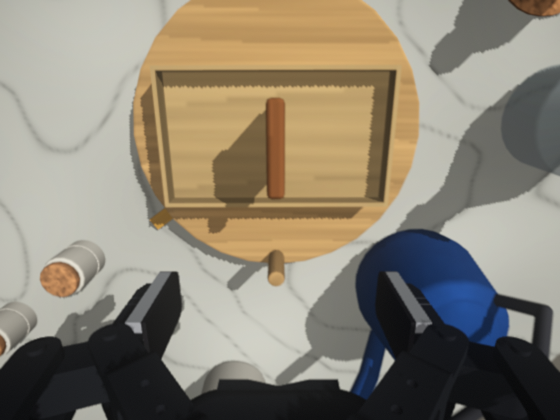

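```bash
python3 -c "
from h import *
go(435,-300,235,-48.7)"
```

```text
t=16.1 cur [575.6 -23.7 244.2] phi 41.27 q [-0.08  0.07  1.8   0.    1.27 -0.8 ] gap 85.5 F [ 0.4  0.4 -0.5]
DELTA [-7.197  2.874  0.239] 14.995 mm [-287.9  115.     9.6] deg 90.0
```

Emit:
move_arm([
  [-0.3, 0.1, 0, 0.6],
  [-0.9, 0.3, 0, 1.6],
  [-1.5, 0.6, 0, 2.7],
  [-2.1, 0.8, 0, 3.8],
  [-2.7, 1.1, 0.1, 4.9],
  [-3.3, 1.3, 0.1, 6],
  [-3.9, 1.6, 0.1, 7.1],
  [-4.5, 1.8, 0.1, 8.2],
  [-5.1, 2, 0.2, 9.3],
  [-5.7, 2.3, 0.2, 10.4],
  [-6.3, 2.5, 0.2, 11.5],
  [-6.8, 2.7, 0.2, 12.6],
])

```text
time: 17.05
tcp_pos: [440.0, -284.2, 234.2]
tool_rot: [0.955, -0.298, -0.004, -0.0]
ft_force: [0.8, 0.3, 0.6]
finger_gap: 85.4
```

```bash
python3 -c "
from h import *
go(435,-300,235,-48.7)"
```

```text
t=17.1 cur [ 440.  -284.2  234.2] phi -34.65 q [-0.62 -0.02  1.92 -0.    1.25 -0.01] gap 85.4 F [0.8 0.3 0.6]
DELTA [ 0.12   0.396 -0.019] 2.341 mm [ 4.8 15.8 -0.8] deg 14.0
```

Emit:
move_arm([
  [0.1, 0.2, 0, 1],
  [0.1, 0.4, 0, 2],
  [0.1, 0.4, 0, 2.35],
  [0.1, 0.4, 0, 2.35],
  [0.1, 0.4, 0, 2.35],
])

```text
time: 17.47
tcp_pos: [433.3, -298.7, 232.6]
tool_rot: [0.911, -0.412, -0.005, -0.0]
ft_force: [-0.0, 0.1, 0.1]
finger_gap: 85.5
```

```bash
python3 w.py w8
python3 - <<'E'
from mw import *
p,im,P=load()
for x,y in ((470,-268),(448,-407)):
    m=reg(P,x,y,35,56,66); q=P[m]
    print(len(q),"mid",((q.min(0)+q.max(0))/2).round(1),np.median(q[:,2]).round(1),np.ptp(q,axis=0).round(1)); circ(p,m,60,"lid")
go(470,-268,16,-48.7)
E
```

```text
t=17.5 cur [ 433.6 -298.7  232.9] phi -48.66 q [-0.65 -0.01  1.91 -0.    1.25  0.2 ] gap 85.5 F [-0.8 -0.1 -0.2]
DELTA [-4.639 -7.322 -0.161] -16.444 mm [-185.6 -292.9   -6.4] deg -98.7
1614 mid [ 470.1 -269.5   59.2] 60.2 [41.1 41.2  6.4]
lid [ 470.2 -269.3] r 20.2 128
1216 mid [ 447.5 -406.8   59.4] 60.4 [41.  41.4  6.7]
lid [ 447.8 -406.2] r 20.3 114
t=17.5 cur [ 433.6 -298.7  232.9] phi -48.66 q [-0.65 -0.01  1.91 -0.    1.25  0.2 ] gap 85.5 F [-0.8 -0.1 -0.2]
DELTA [ 0.074 -1.211  5.419] 0.006 mm [  3.  -48.4 216.7] deg 0.0
```

View pics/w8.png

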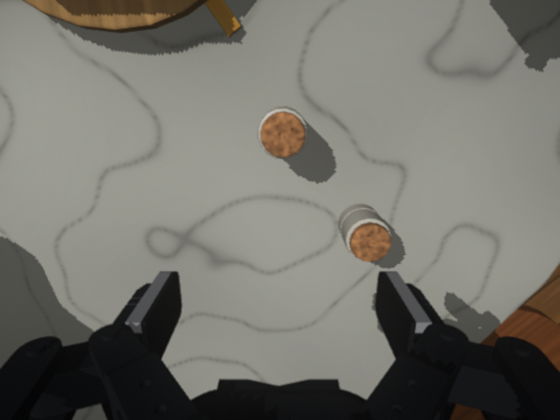

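```bash
python3 -c "
from h import *
go(470.1,-269.3,16,-48.7)"
```

```text
t=17.5 cur [ 433.6 -298.7  232.9] phi -48.66 q [-0.65 -0.01  1.91 -0.    1.25  0.2 ] gap 85.5 F [-0.8 -0.1 -0.2]
DELTA [ 0.1   -1.191  5.418] 0.006 mm [  4.  -47.7 216.7] deg 0.0
```

Emit:
move_arm([
  [0.05, -0.6, 0, 0],
  [0.1, -1.2, 0.4, 0],
  [0.09, -1.19, 1.1, 0],
  [0.09, -1.18, 1.9, 0],
  [0.09, -1.18, 2.7, 0],
  [0.09, -1.18, 3.5, 0],
  [0.09, -1.18, 4.3, 0],
  [0.09, -1.18, 5, 0],
  [0.09, -1.18, 5.3, 0],
  [0.09, -1.18, 5.42, 0],
  [0.09, -1.18, 5.42, 0],
])

```text
time: 18.43
tcp_pos: [468.9, -268.6, 15.0]
tool_rot: [0.911, -0.412, -0.006, -0.0]
ft_force: [-0.1, -0.1, -0.6]
finger_gap: 85.2
```

Emit:
move_arm([
  [0, 0, 0, 0],
  [0, 0, 0, 0],
  [0, 0, 0, 0],
  [0, 0, 0, 0],
  [0, 0, 0, 0],
  [0, 0, 0, 0],
  [0, 0, 0, 0],
  [0, 0, 0, 0],
], claw=255, squeeze=30)

```text
time: 19.1
tcp_pos: [470.4, -269.5, 17.1]
tool_rot: [0.911, -0.412, -0.004, -0.0]
ft_force: [-0.8, 0.4, 7.1]
finger_gap: 47.0
```

```bash
python3 -c "
from h import *
go(470.1,-269.3,140,-48.7); print(R.from_quat(robot.read_state()['tool_rot']).as_matrix().round(3))"
```

```text
t=19.1 cur [ 470.4 -269.5   17.1] phi -48.61 q [-0.57  0.25  2.06 -0.    0.84  0.28] gap 47.0 F [-0.8  0.4  7.1]
DELTA [-0.033  0.013 -3.073] 0.015 mm [  -1.3    0.5 -122.9] deg 0.1
[[ 0.661 -0.75  -0.008]
 [-0.75  -0.661  0.004]
 [-0.008  0.003 -1.   ]]
```

Emit:
move_arm([
  [0, 0, -0.1, 0],
  [0, 0, -0.4, 0],
  [0, 0, -0.9, 0],
  [0, 0, -1.5, 0],
  [0, 0, -2.1, 0],
  [0, 0, -2.6, 0],
  [0, 0, -2.8, 0],
  [0, 0, -2.8, 0],
])

```text
time: 19.77
tcp_pos: [473.1, -271.1, 132.5]
tool_rot: [0.911, -0.412, -0.001, 0.0]
ft_force: [-0.4, 0.5, -0.4]
finger_gap: 47.4
```

```bash
python3 -c "
from h import *
go(496.8,-39.0,130,-48.7);snap('scene','s7')"
```

```text
t=19.8 cur [ 473.1 -271.1  132.5] phi -48.61 q [-0.57  0.11  1.98 -0.    1.06  0.28] gap 47.4 F [-0.4  0.5 -0.4]
DELTA [-3.962 -4.281  0.064] 0.015 mm [-158.5 -171.2    2.6] deg 0.1
```

View pics/s7.png

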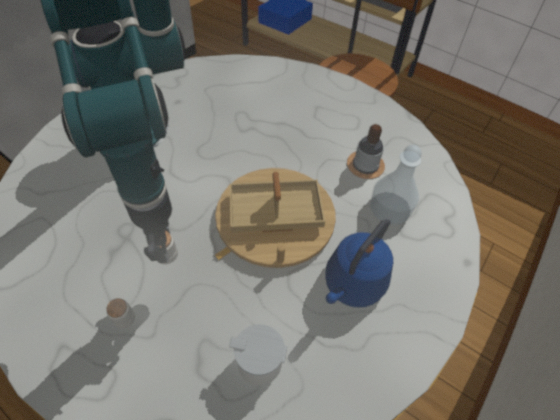

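Emit:
move_arm([
  [-0.2, -0.2, 0, 0],
  [-0.6, -0.6, 0, 0],
  [-1, -1.1, 0, 0],
  [-1.4, -1.5, 0, 0],
  [-1.8, -2, 0, 0],
  [-2.2, -2.4, 0, 0],
  [-2.6, -2.8, 0, 0],
  [-3, -3.2, 0, 0],
  [-3.4, -3.7, 0, 0],
  [-3.8, -4.1, 0, 0],
  [-3.96, -4.28, 0, 0],
  [-3.96, -4.28, 0, 0],
])

```text
time: 20.82
tcp_pos: [494.2, -36.0, 129.1]
tool_rot: [0.912, -0.41, -0.005, 0.0]
ft_force: [0.0, -0.9, -1.2]
finger_gap: 47.5
```

```bash
python3 w.py w9; python3 -c "
from h import *
go(496.8,-39.0,69,-48.7)"
```

```text
t=20.9 cur [494.5 -37.3 129.4] phi -48.46 q [-0.13  0.02  2.08  0.    1.05  0.72] gap 47.5 F [-0.7  0.1 -1.1]
DELTA [-0.748 -1.853 -2.768] -16.41 mm [ -29.9  -74.1 -110.7] deg -98.5
t=20.9 cur [494.5 -37.3 129.4] phi -48.46 q [-0.13  0.02  2.08  0.    1.05  0.72] gap 47.5 F [-0.7  0.1 -1.1]
DELTA [ 0.081 -0.022  1.51 ] 0.04 mm [ 3.2 -0.9 60.4] deg 0.2
```

View pics/w9.png

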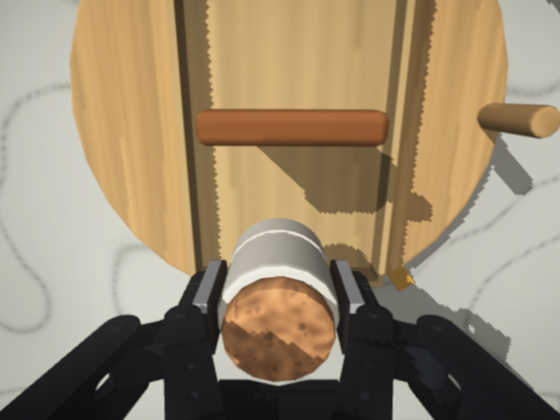

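Emit:
move_arm([
  [0.04, -0.02, 0.2, 0],
  [0.08, -0.02, 0.5, 0],
  [0.08, -0.02, 0.8, 0],
  [0.08, -0.02, 1.1, 0],
  [0.08, -0.02, 1.3, 0],
  [0.08, -0.02, 1.4, 0],
  [0.08, -0.02, 1.45, 0],
  [0.08, -0.02, 1.48, 0],
  [0.08, -0.02, 1.48, 0],
])

```text
time: 21.62
tcp_pos: [497.0, -39.1, 70.2]
tool_rot: [0.912, -0.41, -0.004, 0.001]
ft_force: [-0.1, -0.1, -0.7]
finger_gap: 47.2
```

Emit:
move_arm([
  [0, 0, 0.02, 0],
  [0, 0, 0.04, 0],
  [0, 0, 0.05, 0],
  [0, 0, 0.05, 0],
])

```text
time: 21.95
tcp_pos: [497.2, -39.1, 68.5]
tool_rot: [0.912, -0.41, -0.004, 0.0]
ft_force: [-0.1, 0.2, -0.9]
finger_gap: 47.1
```

Emit:
move_arm([
  [0, 0, 0.02, 0],
  [0, 0, 0.03, 0],
  [0, 0, 0.04, 0],
  [0, 0, 0.04, 0],
])

```text
time: 22.28
tcp_pos: [497.2, -39.1, 67.1]
tool_rot: [0.912, -0.41, -0.004, 0.0]
ft_force: [1.0, 0.2, 0.8]
finger_gap: 47.1
```

Emit:
move_arm([
  [0, 0, 0, 0],
  [0, 0, 0, 0],
  [0, 0, 0, 0],
  [0, 0, 0, 0],
  [0, 0, 0, 0],
  [0, 0, 0, 0],
], claw=70)

```text
time: 22.78
tcp_pos: [497.2, -39.1, 67.1]
tool_rot: [0.912, -0.41, -0.004, 0.0]
ft_force: [-0.1, 0.2, -0.7]
finger_gap: 62.1
```

Emit:
move_arm([
  [0, 0, -0.2, 0],
  [0, 0, -0.6, 0],
  [0, 0, -1.2, 0],
  [0, 0, -1.8, 0],
  [0, 0, -2.5, 0],
  [0, 0, -3.2, 0],
  [0, 0, -3.8, 0],
  [0, 0, -3.8, 0],
])

```text
time: 23.45
tcp_pos: [502.0, -39.9, 226.1]
tool_rot: [0.912, -0.41, 0.002, -0.001]
ft_force: [0.7, -0.1, 1.4]
finger_gap: 62.1
```

```bash
python3 w.py w10
python3 - <<'E'
from bar import *
p,im,P=load(); bar(p,P,548,6,138);
m=reg(P,497,-39,35,106,116); q=P[m]
print(len(q),"mid",((q.min(0)+q.max(0))/2).round(1),np.median(q[:,2]).round(1),np.ptp(q,axis=0).round(1)); circ(p,m,110,"lid")
snap("scene","s8")
go(447.7,-406.5,180,-48.7)
E
```

```text
t=23.5 cur [500.8 -39.7 223.5] phi -48.46 q [-0.13 -0.06  1.97  0.    1.23  0.72] gap 61.8 F [0.  0.1 1.3]
DELTA [-0.88  -1.787 -0.41 ] -16.411 mm [-35.2 -71.5 -16.4] deg -98.5
bar 2311 centre [549.1   6.5] size [13.7 75. ] z 137.9 axis deg 131.28 mean [549.4   6.8]
1969 mid [497.1 -39.  109.4] 110.2 [41.  41.3  6.4]
lid [497.5 -38.5] r 20.2 144
t=23.6 cur [499.3 -39.5 221.1] phi -48.46 q [-0.13 -0.06  1.98  0.    1.23  0.72] gap 62.0 F [-0.4  0.2 -0.3]
DELTA [6.015 7.048 1.016] 0.04 mm [240.6 281.9  40.7] deg 0.2
```

View pics/w10.png

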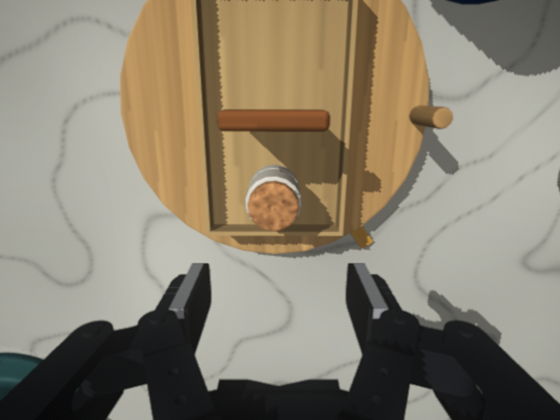

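View pics/s8.png

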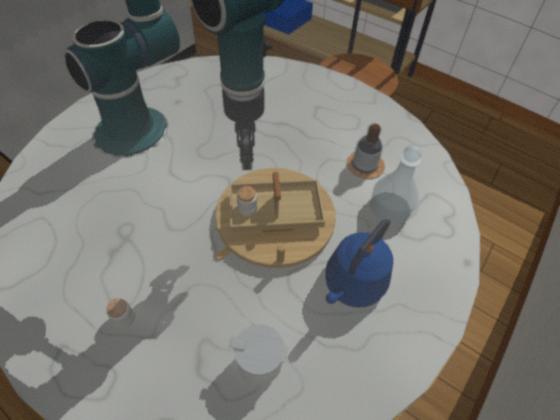

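Emit:
move_arm([
  [0.3, 0.3, 0, 0],
  [0.8, 0.9, 0, 0],
  [1.4, 1.6, 0, 0],
  [2, 2.3, 0, 0],
  [2.6, 3, 0, 0],
  [3.2, 3.7, 0.1, 0],
  [3.8, 4.4, 0.2, 0],
  [4.4, 5.1, 0.3, 0],
  [5, 5.8, 0.4, 0],
  [5.6, 6.5, 0.5, 0],
  [6, 7.05, 0.5, 0],
  [6, 7.05, 0.5, 0],
], claw=0)

```text
time: 24.55
tcp_pos: [444.9, -410.1, 198.2]
tool_rot: [0.911, -0.412, -0.003, 0.0]
ft_force: [0.5, 0.4, -0.5]
finger_gap: 85.3
```

Run:
```python
from h import *
go(447.7,-406.5,16,-48.7)
```

```text
t=24.6 cur [ 444.9 -410.1  198.2] phi -48.69 q [-0.78  0.16  1.79 -0.    1.2   0.07] gap 85.3 F [ 0.5  0.4 -0.5]
DELTA [ 4.000e-03 -1.290e-01  4.553e+00] 0.001 mm [  0.2  -5.2 182.1] deg 0.0
```

Emit:
move_arm([
  [0, -0.13, 0.3, 0],
  [0, -0.13, 0.9, 0],
  [0, -0.13, 1.6, 0],
  [0, -0.13, 2.3, 0],
  [0, -0.13, 3, 0],
  [0, -0.13, 3.7, 0],
  [0, -0.13, 4.2, 0],
  [0, -0.13, 4.5, 0],
  [0, -0.13, 4.55, 0],
  [0, -0.13, 4.55, 0],
])

```text
time: 25.38
tcp_pos: [447.0, -404.5, 14.6]
tool_rot: [0.911, -0.412, -0.005, -0.0]
ft_force: [-0.0, -0.8, -0.2]
finger_gap: 85.6
```

Emit:
move_arm([
  [0, 0, 0, 0],
  [0, 0, 0, 0],
  [0, 0, 0, 0],
  [0, 0, 0, 0],
  [0, 0, 0, 0],
  [0, 0, 0, 0],
  [0, 0, 0, 0],
  [0, 0, 0, 0],
], claw=255, squeeze=30)

```text
time: 26.05
tcp_pos: [448.1, -405.6, 16.5]
tool_rot: [0.911, -0.412, -0.003, 0.0]
ft_force: [0.2, 0.2, 6.4]
finger_gap: 47.4
```

Emit:
move_arm([
  [0, 0, -0.1, 0],
  [0, 0, -0.4, 0],
  [0, 0, -0.9, 0],
  [0, 0, -1.5, 0],
  [0, 0, -2.1, 0],
  [0, 0, -2.7, 0],
  [0, 0, -3.3, 0],
  [0, 0, -3.8, 0],
  [0, 0, -4, 0],
  [0, 0, -4, 0],
])

```text
time: 26.88
tcp_pos: [450.4, -407.3, 180.0]
tool_rot: [0.911, -0.412, -0.001, 0.001]
ft_force: [-0.2, 0.6, -0.8]
finger_gap: 47.5
```

Run:
```python
from h import *
go(600.5,52.1,180,-48.7)
```

```text
t=26.9 cur [ 450.4 -407.3  180. ] phi -48.66 q [-0.77  0.17  1.81 -0.    1.16  0.08] gap 47.5 F [-0.2  0.6 -0.8]
DELTA [ -6.145 -10.403  -0.029] 0.007 mm [-245.8 -416.1   -1.2] deg 0.0
```

Emit:
move_arm([
  [-0.2, -0.3, 0, 0],
  [-0.5, -0.9, 0, 0],
  [-0.9, -1.6, 0, 0],
  [-1.3, -2.3, 0, 0],
  [-1.8, -3, 0, 0],
  [-2.2, -3.7, 0, 0],
  [-2.6, -4.4, 0, 0],
  [-3, -5.1, 0, 0],
  [-3.4, -5.8, 0, 0],
  [-3.8, -6.5, 0, 0],
  [-4.2, -7.2, 0, 0],
  [-4.6, -7.9, 0, 0],
])

```text
time: 27.88
tcp_pos: [564.7, -57.9, 176.8]
tool_rot: [0.911, -0.412, -0.003, 0.002]
ft_force: [-0.3, -0.9, -0.4]
finger_gap: 47.3
```

Run:
```python
from h import *
go(600.5,52.1,180,-48.7)
```

```text
t=27.9 cur [564.7 -57.9 176.8] phi -48.65 q [-0.14  0.11  1.89 -0.    1.15  0.7 ] gap 47.3 F [-0.3 -0.9 -0.4]
DELTA [-1.473 -2.489 -0.087] 0.009 mm [-58.9 -99.5  -3.5] deg 0.1
```

Emit:
move_arm([
  [-0.4, -0.7, -0.1, 0],
  [-0.8, -1.3, -0.1, 0],
  [-1.2, -1.9, -0.1, 0],
  [-1.4, -2.4, -0.1, 0],
  [-1.47, -2.49, -0.1, 0],
  [-1.47, -2.49, -0.1, 0],
  [-1.47, -2.49, -0.1, 0],
])

```text
time: 28.47
tcp_pos: [599.1, 52.1, 178.9]
tool_rot: [0.911, -0.411, -0.004, 0.003]
ft_force: [0.3, 0.4, -0.0]
finger_gap: 47.1
```

```bash
python3 w.py w11
python3 - <<'E'
from h import *
go(600.5,52.1,69,-48.7)
E
```

```text
t=28.5 cur [599.3  51.5 179.2] phi -48.65 q [ 0.04  0.17  1.82 -0.    1.16  0.89] gap 47.3 F [-1.  -0.3 -1.1]
DELTA [-0.807  1.583 -1.503] -16.442 mm [-32.3  63.3 -60.1] deg -98.7
t=28.5 cur [599.3  51.5 179.2] phi -48.65 q [ 0.04  0.17  1.82 -0.    1.16  0.89] gap 47.3 F [-1.  -0.3 -1.1]
DELTA [ 0.02  -0.053  2.756] 0.008 mm [  0.8  -2.1 110.2] deg 0.0
```

View pics/w11.png

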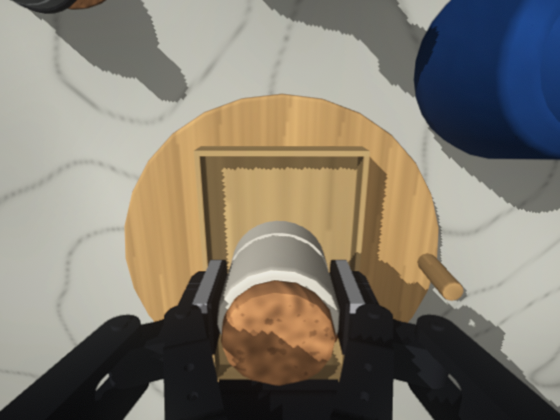

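Emit:
move_arm([
  [0.02, -0.03, 0.3, 0],
  [0.02, -0.05, 0.8, 0],
  [0.02, -0.05, 1.3, 0],
  [0.02, -0.05, 1.8, 0],
  [0.02, -0.05, 2.2, 0],
  [0.02, -0.05, 2.5, 0],
  [0.02, -0.05, 2.65, 0],
  [0.02, -0.05, 2.7, 0],
  [0.02, -0.05, 2.72, 0],
  [0.02, -0.05, 2.72, 0],
])

```text
time: 29.35
tcp_pos: [601.2, 51.8, 71.2]
tool_rot: [0.911, -0.412, -0.003, 0.002]
ft_force: [-0.5, 0.6, -0.3]
finger_gap: 47.5
```

Emit:
move_arm([
  [0, 0, 0.02, 0],
  [0, 0, 0.04, 0],
  [0, 0, 0.05, 0],
  [0, 0, 0.05, 0],
])

```text
time: 29.68
tcp_pos: [601.4, 51.9, 69.6]
tool_rot: [0.911, -0.412, -0.003, 0.002]
ft_force: [-0.3, 0.5, -1.4]
finger_gap: 47.7
```

Contact is expected at about 66.9.

Emit:
move_arm([
  [0, 0, 0.02, 0],
  [0, 0, 0.04, 0],
  [0, 0, 0.05, 0],
  [0, 0, 0.06, 0],
  [0, 0, 0.06, 0],
])

```text
time: 30.1
tcp_pos: [601.3, 51.9, 67.1]
tool_rot: [0.911, -0.412, -0.003, 0.002]
ft_force: [-0.9, -0.1, -1.9]
finger_gap: 47.2
```

Emit:
move_arm([
  [0, 0, 0.01, 0],
  [0, 0, 0.02, 0],
  [0, 0, 0.02, 0],
])

```text
time: 30.35
tcp_pos: [601.3, 51.9, 66.5]
tool_rot: [0.911, -0.412, -0.003, 0.002]
ft_force: [-0.1, -0.5, -0.1]
finger_gap: 47.1
```

Emit:
move_arm([
  [0, 0, 0.01, 0],
  [0, 0, 0.02, 0],
  [0, 0, 0.02, 0],
])

```text
time: 30.6
tcp_pos: [601.5, 52.0, 66.3]
tool_rot: [0.911, -0.412, -0.003, 0.002]
ft_force: [-1.6, 0.6, 3.6]
finger_gap: 47.4
```

Emit:
move_arm([
  [0, 0, 0, 0],
  [0, 0, 0, 0],
  [0, 0, 0, 0],
  [0, 0, 0, 0],
  [0, 0, 0, 0],
  [0, 0, 0, 0],
], claw=70)

```text
time: 31.1
tcp_pos: [601.4, 52.0, 66.1]
tool_rot: [0.911, -0.412, -0.003, 0.002]
ft_force: [-0.7, 0.3, 0.3]
finger_gap: 62.2
```

Emit:
move_arm([
  [0, 0, -0.2, 0],
  [0, 0, -0.6, 0],
  [0, 0, -1.2, 0],
  [0, 0, -1.8, 0],
  [0, 0, -2.5, 0],
  [0, 0, -3.2, 0],
  [0, 0.4, -3.8, 0],
  [0, 0.8, -4, 0],
  [0, 1, -4, 0],
  [0, 1, -4, 0],
])

```text
time: 31.93
tcp_pos: [571.8, 25.0, 227.3]
tool_rot: [0.911, -0.413, -0.002, 0.002]
ft_force: [-0.3, 0.1, -0.6]
finger_gap: 61.7
```

```bash
cat > chk.py <<'E'
from bar import *
def jar(p,P,x,y,z):
    m=reg(P,x,y,35,z-4,z+6); q=P[m]
    if len(q)<50: print("jar?",len(q)); return
    print("jar",len(q),"mid",((q.min(0)+q.max(0))/2).round(1),"ztop",np.median(q[:,2]).round(1)); circ(p,m,z,"lid")
E
python3 w.py w12
python3 - <<'E'
from chk import *
p,im,P=load(); bar(p,P,548,6,138,60); jar(p,P,497,-39,110); jar(p,P,601,52,110)
q=P[reg(P,640,-97,30,76,92)]; print("dowel",len(q),((q.min(0)+q.max(0))/2).round(1),np.ptp(q,axis=0)) if len(q) else 0
T=snap("top");S=snap("scene","s9")
big("t9",T[1],215,170,335,280,6)
E
```

```text
t=32.0 cur [571.8  25.5 226.1] phi -48.72 q [ 0.    0.08  1.83 -0.    1.24  0.85] gap 62.2 F [-0.2  0.  -0.1]
DELTA [-0.833  0.629 -0.342] -16.454 mm [-33.3  25.1 -13.7] deg -98.7
bar 1659 centre [549.9   7. ] size [13.7 75.8] z 137.9 axis deg 131.3 mean [550.5   7.5]
jar 1492 mid [497.1 -38.4 109.3] ztop 110.3
lid [498.1 -37.9] r 20.6 123
jar 2247 mid [599.9  50.6 109.4] ztop 110.2
lid [600.3  51.1] r 20.2 151
dowel 358 [639.7 -96.3  81.8] [17.38790488 17.52608661 11.27329777]
```

View pics/w12.png

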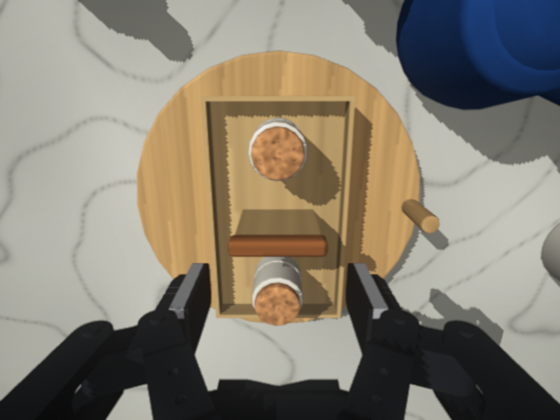

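View pics/s9.png

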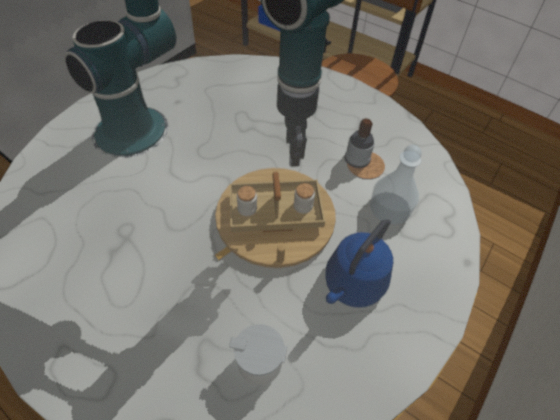

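Run:
```python
from mw import *
for n in("top","scene"):
    p,im,d=snap(n); P=cloud(p,d); q=P[reg(P,630,320,110,132,150)]; print(n,len(q),((q.min(0)+q.max(0))/2).round(1),np.ptp(q,axis=0).round())
go(630,280,240,50)
```

```text
top 115 [609.2 314.9 140.5] [33. 32. 16.]
scene 111 [610.7 315.7 140.4] [33. 31. 16.]
t=32.2 cur [572.   26.2 224.7] phi -48.66 q [ 0.    0.08  1.83 -0.    1.24  0.85] gap 62.1 F [-0.5  0.9  0.6]
DELTA [-3.808 -5.278 -0.402] -16.443 mm [-152.3 -211.1  -16.1] deg -98.7
```

Emit:
move_arm([
  [-0.1, -0.2, -0.2, -0.6],
  [-0.4, -0.6, -0.4, -1.6],
  [-0.7, -1, -0.5, -2.7],
  [-1, -1.5, -0.5, -3.8],
  [-1.4, -2, -0.5, -4.9],
  [-1.8, -2.5, -0.5, -6],
  [-2.2, -3, -0.5, -7.1],
  [-2.6, -3.6, -0.5, -8.2],
  [-3, -4.2, -0.5, -9.3],
  [-3.4, -4.7, -0.5, -10.4],
  [-3.7, -5.1, -0.5, -11.5],
  [-3.8, -5.3, -0.5, -12.6],
], claw=0)

```text
time: 33.18
tcp_pos: [630.6, 283.9, 242.0]
tool_rot: [0.971, 0.237, -0.005, -0.001]
ft_force: [0.3, -0.1, 0.4]
finger_gap: 85.6
```

Emit:
move_arm([
  [0, 0, 0, -1.1],
  [0, 0, 0, -2.2],
  [0, 0, 0, -3.3],
  [0, 0, 0, -4],
  [0, 0, 0, -4],
  [0, 0, 0, -4],
])

```text
time: 33.68
tcp_pos: [630.4, 284.2, 240.7]
tool_rot: [0.901, 0.433, -0.006, -0.002]
ft_force: [0.5, -0.0, -0.8]
finger_gap: 85.5
```

```bash
python3 w.py w13
python3 - <<'E'
from mw import *
p,im,P=load()
q=P[reg(P,611,316,60,136,150)]; print("grind",len(q),((q.min(0)+q.max(0))/2).round(1),q.max(0))
q=P[reg(P,611,316,60,64,76)]; print("body top",len(q),((q.min(0)+q.max(0))/2).round(1),np.ptp(q,axis=0),np.median(q[:,2]))
go(611,316,95,50)
E
```

```text
t=33.7 cur [630.4 284.1 241. ] phi 51.32 q [ 0.39  0.3   1.54  0.    1.31 -0.51] gap 85.3 F [-0.5 -0.3 -0.4]
DELTA [-6.435  1.968  0.062] 0.22 mm [-257.4   78.7    2.5] deg 1.3
grind 1574 [609.8 319.  141.5] [626.32725449 335.32030965 146.95177609]
body top 568 [609.9 318.9  70. ] [71.46376936 71.15605033 11.96455895] 73.69495289688174
t=33.7 cur [630.4 284.1 241. ] phi 51.32 q [ 0.39  0.3   1.54  0.    1.31 -0.51] gap 85.3 F [-0.5 -0.3 -0.4]
DELTA [ 0.35  -0.844  3.654] 0.22 mm [ 14.  -33.8 146.1] deg 1.3
```

View pics/w13.png

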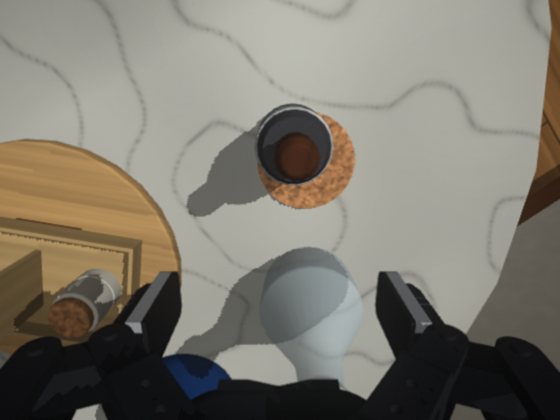

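Run:
```python
from mw import *
go(609.8,318.2,99,50)
```

```text
t=33.7 cur [630.4 284.1 241. ] phi 51.32 q [ 0.39  0.3   1.54  0.    1.31 -0.51] gap 85.3 F [-0.5 -0.3 -0.4]
DELTA [ 0.374 -0.903  3.554] 0.22 mm [ 14.9 -36.1 142.2] deg 1.3
```

Emit:
move_arm([
  [0.15, -0.4, 0, 0],
  [0.35, -0.8, 0, 0],
  [0.37, -0.89, 0.2, 0],
  [0.37, -0.9, 0.8, 0],
  [0.37, -0.9, 1.5, 0],
  [0.37, -0.9, 2.2, 0],
  [0.37, -0.9, 2.9, 0],
  [0.37, -0.9, 3.4, 0],
  [0.37, -0.9, 3.55, 0],
  [0.37, -0.9, 3.55, 0],
])

```text
time: 34.57
tcp_pos: [607.8, 316.7, 95.7]
tool_rot: [0.902, 0.433, -0.009, -0.002]
ft_force: [-0.4, -0.1, 0.5]
finger_gap: 85.2
```

Emit:
move_arm([
  [0, 0, 0, 0],
  [0, 0, 0, 0],
  [0, 0, 0, 0],
  [0, 0, 0, 0],
  [0, 0, 0, 0],
  [0, 0, 0, 0],
  [0, 0, 0, 0],
  [0, 0, 0, 0],
], claw=255, squeeze=40)

```text
time: 35.23
tcp_pos: [609.1, 317.3, 97.7]
tool_rot: [0.902, 0.433, -0.007, -0.002]
ft_force: [0.2, 1.1, 6.2]
finger_gap: 32.8
```

Run:
```python
from mw import *
s=robot.read_state(); go(s["tcp_pos"][0]+29,s["tcp_pos"][1]-3.8,115,50)
```

```text
t=35.2 cur [609.1 317.3  97.7] phi 51.28 q [ 0.44  0.4   1.68  0.    1.07 -0.46] gap 32.8 F [0.2 1.1 6.2]
DELTA [ 0.375  0.621 -0.442] 0.213 mm [ 15.   24.8 -17.7] deg 1.3
```

Emit:
move_arm([
  [0, 0, -0.15, 0],
  [0, 0, -0.35, 0],
  [0, 0, -0.45, 0],
  [0.1, 0.15, -0.45, 0],
  [0.2, 0.35, -0.45, 0],
  [0.3, 0.55, -0.45, 0],
  [0.38, 0.63, -0.45, 0],
  [0.38, 0.63, -0.45, 0],
  [0.38, 0.63, -0.45, 0],
])

```text
time: 35.98
tcp_pos: [638.7, 313.1, 114.6]
tool_rot: [0.902, 0.432, -0.008, -0.002]
ft_force: [-0.0, -0.2, -3.4]
finger_gap: 33.3
```

Run:
```python
from mw import *
go(638.4,313.6,99,50)
```

```text
t=36.0 cur [638.7 313.1 114.6] phi 51.24 q [ 0.42  0.43  1.61  0.    1.12 -0.48] gap 33.3 F [-0.  -0.2 -3.4]
DELTA [ 0.009 -0.01   0.389] 0.206 mm [ 0.4 -0.4 15.6] deg 1.2
```

Emit:
move_arm([
  [0, 0, 0.1, 0],
  [0, 0, 0.25, 0],
  [0, 0, 0.35, 0],
  [0, 0, 0.39, 0],
  [0, 0, 0.41, 0],
  [0, 0, 0.41, 0],
  [0, 0, 0.41, 0],
])

```text
time: 36.57
tcp_pos: [638.4, 313.2, 98.1]
tool_rot: [0.902, 0.432, -0.008, -0.002]
ft_force: [0.6, 1.0, -3.9]
finger_gap: 33.0
```

Emit:
move_arm([
  [0, 0, 0.02, 0],
  [0, 0, 0.03, 0],
  [0, 0, 0.03, 0],
])

```text
time: 36.82
tcp_pos: [638.7, 313.2, 97.8]
tool_rot: [0.902, 0.432, -0.007, -0.002]
ft_force: [-1.6, -1.2, 2.2]
finger_gap: 32.8
```

Contact; release and rise.

Emit:
move_arm([
  [0, 0, 0, 0],
  [0, 0, 0, 0],
  [0, 0, 0, 0],
  [0, 0, 0, 0],
  [0, 0, 0, 0],
  [0, 0, 0, 0],
  [0, 0, 0, 0],
], claw=0)

```text
time: 37.4
tcp_pos: [638.7, 313.3, 97.8]
tool_rot: [0.902, 0.432, -0.007, -0.002]
ft_force: [-1.1, 0.3, -0.4]
finger_gap: 85.4
```

Emit:
move_arm([
  [0, 0, -0.3, 0],
  [0, 0, -0.9, 0],
  [0, 0, -1.5, 0],
  [0, 0, -2.2, 0],
  [0, 0, -2.9, 0],
  [0, 0, -3.5, 0],
  [0, 0, -3.5, 0],
])

```text
time: 37.98
tcp_pos: [644.1, 315.1, 246.8]
tool_rot: [0.902, 0.432, -0.001, -0.002]
ft_force: [0.4, 1.0, 2.0]
finger_gap: 85.6
```

```bash
python3 w.py w14
python3 - <<'E'
from mw import *
p,im,P=load()
q=P[reg(P,640,314,60,136,150)]; print("grind",len(q),((q.min(0)+q.max(0))/2).round(1),q.max(0))
q=P[reg(P,640,314,60,66,78)]; print("body top",len(q),((q.min(0)+q.max(0))/2).round(1),np.ptp(q,axis=0))
go(640,-97,200,41.4)
E
```

```text
t=38.0 cur [643.2 314.6 243.8] phi 51.24 q [ 0.42  0.34  1.49  0.    1.32 -0.48] gap 85.5 F [-0.4  0.1 -0.3]
DELTA [-7.226  2.206  0.103] 0.207 mm [-289.    88.3    4.1] deg 1.2
grind 1338 [639.4 314.9 141.3] [655.83621366 331.33741103 146.62263643]
body top 642 [639.1 315.1  72. ] [71.22743256 71.03299225 11.96217948]
t=38.0 cur [643.2 314.6 243.8] phi 51.24 q [ 0.42  0.34  1.49  0.    1.32 -0.48] gap 85.5 F [-0.4  0.1 -0.3]
DELTA [-8.071  6.387  1.08 ] 1.64 mm [-322.8  255.5   43.2] deg 9.8
```

View pics/w14.png

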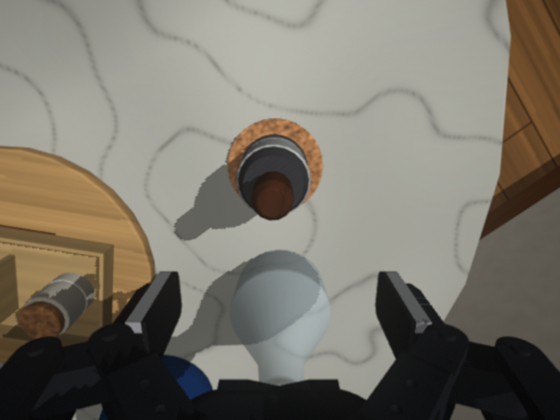

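Run:
```python
from mw import *
go(605,-58,238,41.4)
```

```text
t=38.0 cur [643.2 314.6 243.8] phi 51.24 q [ 0.42  0.34  1.49  0.    1.32 -0.48] gap 85.5 F [-0.4  0.1 -0.3]
DELTA [-7.861  5.089  0.138] 1.64 mm [-314.5  203.6    5.5] deg 9.8
```

Emit:
move_arm([
  [-0.3, 0.2, 0, 0.1],
  [-0.9, 0.7, 0, 0.2],
  [-1.5, 1.2, 0, 0.4],
  [-2.2, 1.7, 0, 0.6],
  [-2.9, 2.2, 0, 0.8],
  [-3.6, 2.7, 0, 1],
  [-4.3, 3.2, 0, 1.2],
  [-5, 3.7, 0, 1.4],
  [-5.7, 4.3, 0.1, 1.6],
  [-6.4, 4.9, 0.1, 1.64],
  [-7, 5.2, 0.1, 1.64],
  [-7.5, 5.4, 0.1, 1.64],
], claw=130)

```text
time: 39.03
tcp_pos: [621.8, -58.0, 237.2]
tool_rot: [0.936, 0.352, -0.005, -0.002]
ft_force: [-0.1, 0.7, 0.6]
finger_gap: 41.8
```

Run:
```python
from mw import *
go(605,-58,238,41.4)
```

```text
t=39.0 cur [621.8 -58.  237.2] phi 41.26 q [-0.13  0.17  1.7  -0.    1.28 -0.85] gap 41.8 F [-0.1  0.7  0.6]
DELTA [-0.317 -0.277 -0.015] -0.024 mm [-12.7 -11.1  -0.6] deg -0.1
```

Emit:
move_arm([
  [-0.2, -0.3, 0, 0],
  [-0.3, -0.6, 0, 0],
  [-0.3, -0.6, 0, 0],
  [-0.3, -0.6, 0, 0],
])

```text
time: 39.37
tcp_pos: [595.9, -47.3, 236.8]
tool_rot: [0.936, 0.352, -0.005, -0.002]
ft_force: [0.7, -0.2, -0.2]
finger_gap: 41.7
```

```bash
python3 w.py w15
python3 - <<'E'
from mw import *
p,im,P=load()
q=P[reg(P,640,-97,25,80,92)]; print("dowel",len(q),((q.min(0)+q.max(0))/2).round(1),np.ptp(q,axis=0))
go(640,-97,45,41.4)
E
```

```text
t=39.4 cur [596.6 -47.2 237.1] phi 41.31 q [-0.12  0.12  1.76 -0.    1.27 -0.84] gap 41.5 F [0.1 0.1 0.3]
DELTA [ 0.108 -2.608 -0.053] -1.449 mm [   4.3 -104.3   -2.1] deg -8.7
dowel 259 [639.6 -96.6  83.6] [16.99856923 17.33788451  7.18633738]
t=39.4 cur [596.6 -47.2 237.1] phi 41.31 q [-0.12  0.12  1.76 -0.    1.27 -0.84] gap 41.5 F [0.1 0.1 0.3]
DELTA [0.027 1.687 4.791] -0.015 mm [  1.1  67.5 191.6] deg -0.1
```

View pics/w15.png

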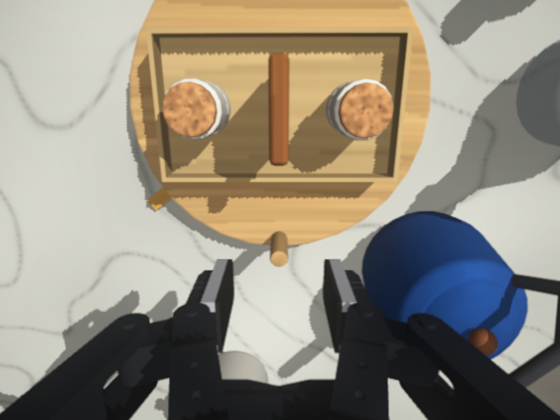

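Run:
```python
from mw import *
for n in("top","scene"):
    p,im,d=snap(n); P=cloud(p,d); hsv=cv2.cvtColor(im,cv2.COLOR_BGR2HSV)
    m=(P[...,2]>15)&(hsv[...,0]>100)&(hsv[...,0]<125)&(hsv[...,1]>100)&(np.hypot(P[...,0]-770,P[...,1]+50)<170)
    q=P[m]; dd=np.hypot(q[:,0]-640,q[:,1]+97); i=np.argsort(dd)[:5]; print(n,len(q),dd[i].round(),q[i].round(),q[:,:2].min(0),q[:,:2].max(0))
```

```text
Traceback (most recent call last):
ValueError: zero-size array to reduction operation minimum which has no identity
```

Run:
```python
from mw import *
for n in("top","scene"):
    p,im,d=snap(n); P=cloud(p,d)
    m=(P[...,2]>15)&(P[...,0]>660)&(np.hypot(P[...,0]-780,P[...,1]+50)<150)&(np.hypot(P[...,0]-548,P[...,1]-6)>160)&(P[...,2]<200)&(P[...,1]>-180)
    m&=(im[...,0].astype(int)>im[...,2]+25)
    q=P[m]; dd=np.hypot(q[:,0]-640,q[:,1]+97); i=np.argsort(dd)[:4]; print(n,len(q),dd[i].round(),q[i].round().tolist(),q[:,:2].min(0),q[:,:2].max(0))
```

```text
top 114 [196. 196. 197. 197.] [[832.0, -58.0, 119.0], [831.0, -52.0, 122.0], [830.0, -46.0, 124.0], [827.0, -34.0, 130.0]] [825.90779081 -60.63083031] [854.53615454   7.6937479 ]
scene 3210 [121. 121. 121. 121.] [[747.0, -41.0, 111.0], [748.0, -42.0, 109.0], [749.0, -46.0, 111.0], [751.0, -47.0, 110.0]] [ 744.60225549 -154.03286765] [872.27694609  39.5506749 ]
```

Run:
```python
from mw import *
go(639.8,-96.9,48,41.4)
```

```text
t=39.6 cur [597.4 -47.2 237.6] phi 41.33 q [-0.12  0.12  1.76 -0.    1.27 -0.84] gap 41.6 F [-0.2  0.4  0.1]
DELTA [0.007 1.665 4.728] -0.012 mm [  0.3  66.6 189.1] deg -0.1
```

Emit:
move_arm([
  [0, 0.6, 0, 0],
  [0, 1.2, 0, 0],
  [0.01, 1.6, 0.3, 0],
  [0.01, 1.68, 0.9, 0],
  [0.01, 1.68, 1.6, 0],
  [0.01, 1.68, 2.3, 0],
  [0.01, 1.68, 3, 0],
  [0.01, 1.68, 3.7, 0],
  [0.01, 1.68, 4.3, 0],
  [0.01, 1.68, 4.6, 0],
  [0.01, 1.68, 4.7, 0],
  [0.01, 1.68, 4.7, 0],
])

```text
time: 40.57
tcp_pos: [639.9, -96.8, 48.0]
tool_rot: [0.936, 0.353, -0.005, -0.003]
ft_force: [-0.3, 0.4, 0.1]
finger_gap: 42.0
```

Run:
```python
from mw import *
go(639.8,-96.9,48,41.4)
```

```text
t=40.6 cur [639.9 -96.8  48. ] phi 41.35 q [-0.19  0.38  1.81 -0.    0.96 -0.91] gap 42.0 F [-0.3  0.4  0.1]
DELTA [-0.003 -0.001  0.001] -0.008 mm [-0.1 -0.   0. ] deg -0.0
```

Emit:
move_arm([
  [0, 0, 0, 0],
  [0, 0, 0, 0],
  [0, 0, 0, 0],
  [0, 0, 0, 0],
  [0, 0, 0, 0],
  [0, 0, 0, 0],
  [0, 0, 0, 0],
], claw=255, squeeze=25)

```text
time: 41.15
tcp_pos: [641.6, -97.1, 50.1]
tool_rot: [0.936, 0.353, -0.004, -0.002]
ft_force: [0.3, -0.8, 6.1]
finger_gap: 17.5
```

```bash
cat > tab.py <<'E'
from mw import *
from meas import comps
def tab(p,im,P,C=(548.7,6.5),nm=""):
    hsv=cv2.cvtColor(im,cv2.COLOR_BGR2HSV)
    u,v=np.meshgrid(np.arange(560),np.arange(420)); W=plane(p,np.c_[u.ravel(),v.ravel()],9).reshape(420,560,3)
    rr=np.hypot(W[...,0]-C[0],W[...,1]-C[1]); an=np.degrees(np.arctan2(W[...,1]-C[1],W[...,0]-C[0]))
    m=(rr>150)&(rr<192)&(an>-130)&(an<-75)&(hsv[...,1]>90)&(hsv[...,0]>8)&(hsv[...,0]<30)&(abs(P[...,2]-9)<12)
    for c,st,mm in comps(m,4):
        r2=rr[mm]; o=mm&(rr>172)
        print(nm,"tab px",c.round(1),st[4],"r",r2.min().round(),r2.max().round(),"mean",W[mm].mean(0).round(1),"ang mean",an[mm].mean().round(2),"outer ang",an[o].mean().round(2) if o.any() else None)
if __name__=="__main__":
    p,im,P=load(); tab(p,im,P,nm="wrist")
    for n in("top","scene"):
        p,im,d=snap(n); tab(p,im,cloud(p,d),(547.3,4.0) if n=="top" else (550.5,8.2),n)
    go(640,-97,48,41.4)
E
python3 tab.py
```

```text
wrist tab px [158.9 198.7] 297 r 157.0 183.0 mean [ 512.  -159.2    9. ] ang mean -102.51 outer ang -102.45
scene tab px [222.3 253. ] 70 r 151.0 182.0 mean [ 516.  -154.5    9. ] ang mean -101.99 outer ang -101.96
t=41.2 cur [641.6 -97.1  50.1] phi 41.35 q [-0.19  0.38  1.81 -0.    0.96 -0.91] gap 17.2 F [ 0.5 -0.2  5.8]
DELTA [-0.028 -0.028  0.054] -0.009 mm [-1.1 -1.1  2.1] deg -0.1
```

Emit:
move_arm([
  [-0.03, 0, 0, 0.08],
  [-0.09, 0, 0, 0.25],
  [-0.18, -0.005, 0, 0.5],
  [-0.27, -0.01, 0, 0.75],
  [-0.36, -0.02, 0, 1],
  [-0.45, -0.03, 0, 1.25],
  [-0.54, -0.04, 0, 1.5],
  [-0.63, -0.06, 0, 1.75],
  [-0.72, -0.08, 0, 2],
  [-0.81, -0.1, 0, 2.25],
  [-0.86, -0.11, 0, 2.4],
  [-0.9, -0.12, 0, 2.5],
])

```text
time: 42.25
tcp_pos: [611.2, -118.0, 50.2]
tool_rot: [0.974, 0.227, -0.004, -0.001]
ft_force: [2.9, -3.8, -4.8]
finger_gap: 17.3
```

```bash
cat > arc.py <<'E'
from h import *
C=np.array([548.7,6.5])
s=robot.read_state(); d=s["tcp_pos"][:2]-C
print("dowel ang",np.degrees(np.arctan2(d[1],d[0])).round(2),"r",np.hypot(*d).round(1))
a=np.radians(-102.4); go(*(C+138.5*np.array([np.cos(a),np.sin(a)])),50,None)
E
python3 arc.py; python3 -c "
from h import *
snap('scene','s10')"
```

```text
dowel ang -63.33 r 139.3
t=42.2 cur [ 611.2 -118.    50.2] phi 26.25 q [-0.23  0.34  1.87 -0.    0.94 -0.69] gap 17.3 F [ 2.9 -3.8 -4.8]
DELTA [-2.188 -0.779  0.023] 0 mm [-87.5 -31.2   0.9] deg 0
```

View pics/s10.png

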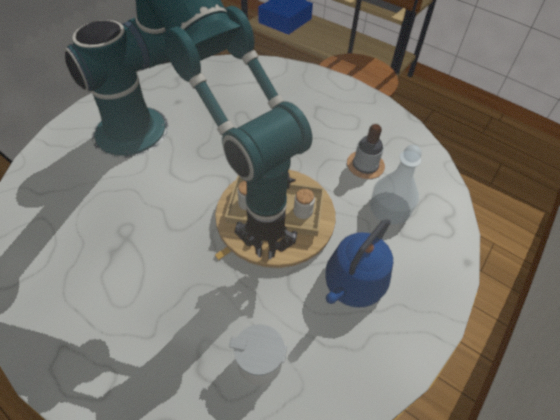

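Emit:
move_arm([
  [-0.03, 0, 0, 0.08],
  [-0.09, 0, 0, 0.25],
  [-0.18, -0.005, 0, 0.5],
  [-0.27, -0.01, 0, 0.75],
  [-0.36, -0.02, 0, 1],
  [-0.45, -0.03, 0, 1.25],
  [-0.54, -0.04, 0, 1.5],
  [-0.63, -0.06, 0, 1.75],
  [-0.72, -0.08, 0, 2],
  [-0.81, -0.1, 0, 2.25],
  [-0.86, -0.11, 0, 2.4],
  [-0.9, -0.12, 0, 2.5],
])

```text
time: 43.3
tcp_pos: [575.9, -130.3, 50.2]
tool_rot: [0.995, 0.097, -0.004, 0.0]
ft_force: [2.6, -4.7, -6.2]
finger_gap: 17.3
```

Emit:
move_arm([
  [-0.03, 0, 0, 0.08],
  [-0.09, 0, 0, 0.25],
  [-0.18, -0.005, 0, 0.5],
  [-0.27, -0.01, 0, 0.75],
  [-0.36, -0.02, 0, 1],
  [-0.45, -0.03, 0, 1.25],
  [-0.54, -0.04, 0, 1.5],
  [-0.63, -0.06, 0, 1.75],
  [-0.72, -0.08, 0, 2],
  [-0.81, -0.1, 0, 2.25],
  [-0.86, -0.11, 0, 2.4],
  [-0.9, -0.12, 0, 2.5],
])

```text
time: 44.3
tcp_pos: [538.7, -132.7, 50.2]
tool_rot: [0.999, -0.035, -0.005, 0.001]
ft_force: [1.2, -5.8, -5.4]
finger_gap: 17.3
```

```bash
python3 arc.py
```

```text
dowel ang -94.12 r 139.6
t=44.3 cur [ 538.7 -132.7   50.2] phi -4.04 q [-0.28  0.23  2.02 -0.    0.91 -0.21] gap 17.3 F [ 1.2 -5.8 -5.4]
DELTA [-0.498 -0.064  0.009] 0 mm [-19.9  -2.5   0.4] deg 0
```

Emit:
move_arm([
  [-0.03, 0, 0, 0.08],
  [-0.09, -0.005, 0, 0.25],
  [-0.18, -0.01, 0, 0.5],
  [-0.27, -0.02, 0, 0.75],
  [-0.36, -0.03, 0, 1],
  [-0.43, -0.04, 0, 1.2],
  [-0.48, -0.05, 0, 1.33],
  [-0.5, -0.05, 0, 1.38],
  [-0.5, -0.05, 0, 1.38],
  [-0.5, -0.05, 0, 1.38],
])

```text
time: 45.13
tcp_pos: [517.6, -129.5, 50.2]
tool_rot: [0.994, -0.108, -0.005, 0.001]
ft_force: [-0.5, -4.6, -4.0]
finger_gap: 17.3
```

```bash
python3 arc.py; python3 w.py w16
```

```text
dowel ang -102.87 r 139.5
t=45.1 cur [ 517.6 -129.5   50.2] phi -12.37 q [-0.29  0.19  2.06 -0.01  0.9  -0.07] gap 17.3 F [-0.5 -4.6 -4. ]
DELTA [ 0.028 -0.025  0.004] 0 mm [ 1.1 -1.   0.2] deg 0
t=45.2 cur [ 517.6 -129.5   50.2] phi -12.37 q [-0.29  0.19  2.06 -0.01  0.9  -0.07] gap 17.2 F [-1.5 -5.4 -3.3]
DELTA [-0.599 -4.046 -4.755] -10.395 mm [ -24.  -161.8 -190.2] deg -62.4
```

View pics/w16.png

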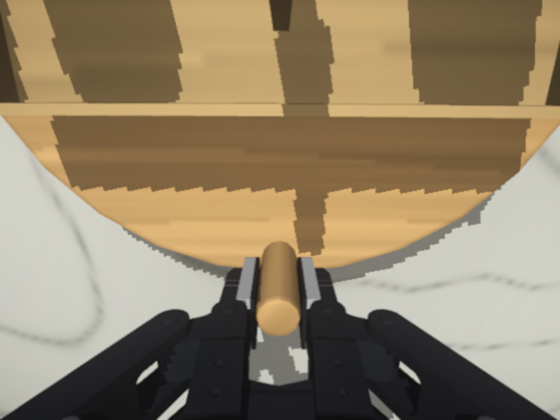

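Emit:
move_arm([
  [0, 0, 0, 0],
  [0, 0, 0, 0],
  [0, 0, 0, 0],
  [0, 0, 0, 0],
], claw=150)

```text
time: 45.52
tcp_pos: [517.5, -129.0, 50.4]
tool_rot: [0.994, -0.108, -0.006, 0.001]
ft_force: [-0.8, -0.2, -0.3]
finger_gap: 35.0
```

Emit:
move_arm([
  [0, 0, -0.3, 0],
  [0, 0, -0.9, 0],
  [0, 0, -1.5, 0],
  [0, 0, -2.2, 0],
  [0, 0, -2.9, 0],
  [0, 0.2, -3.6, 0],
  [0, 0.4, -4.3, 0],
  [0, 0.5, -4.8, 0],
  [0, 0.5, -4.8, 0],
  [0, 0.5, -4.8, 0],
])

```text
time: 46.35
tcp_pos: [516.4, -148.6, 245.0]
tool_rot: [0.994, -0.108, -0.003, 0.001]
ft_force: [-0.7, 0.2, -0.5]
finger_gap: 35.2
```

```bash
python3 w.py w17
cat > fin.py <<'E'
from chk import *
from tab import tab
p,im,P=load()
C=np.array([548.7,6.5])
q=P[reg(P,518,-129,25,79,92)]; c=((q.min(0)+q.max(0))/2); print("dowel",len(q),c.round(1),"ang",np.degrees(np.arctan2(c[1]-C[1],c[0]-C[0])).round(2))
tab(p,im,P,nm="wrist"); bar(p,P,549,6,138,45)
dm=reg(P,549,5,160,24,36); circ(p,dm,30,"disc")
E
python3 fin.py
```

```text
t=46.4 cur [ 515.3 -148.1  243. ] phi -12.38 q [-0.32 -0.    1.88 -0.    1.27 -0.11] gap 35.1 F [-0.5  0.1 -0.1]
DELTA [-0.593 -4.531  0.066] -10.397 mm [ -23.7 -181.3    2.6] deg -62.4
dowel 300 [ 518.8 -127.5   83.5] ang -102.58
wrist tab px [276.5 182.3] 232 r 161.0 182.0 mean [ 510.4 -161.2    9. ] ang mean -102.87 outer ang -102.87
bar 700 centre [543.2 -20.8] size [20.4 13.8] z 137.7 axis deg 77.14 mean [543.4 -20.7]
disc [543.5 -16.8] r 125.8 274
```

View pics/w17.png

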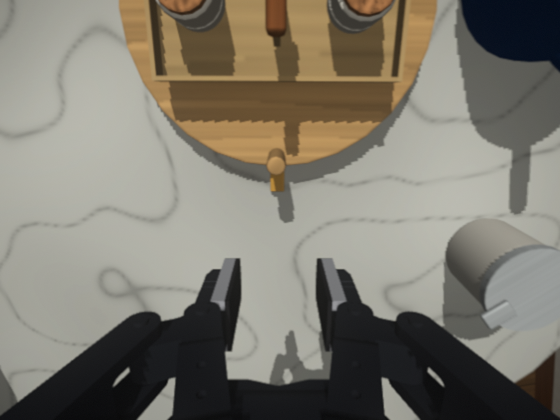

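Emit:
move_arm([
  [0, -0.4, 0, 0],
  [0, -1, 0, 0],
  [0, -1.6, -0.2, 0],
  [0, -2.1, -0.4, 0],
  [0, -2.3, -0.5, 0],
  [0, -2.3, -0.5, 0],
  [0, -2.3, -0.5, 0],
])

```text
time: 46.98
tcp_pos: [534.7, -58.1, 261.6]
tool_rot: [0.994, -0.107, -0.006, 0.001]
ft_force: [-0.4, 0.6, 0.4]
finger_gap: 35.2
```

```bash
python3 w.py w18
python3 - <<'E'
from chk import *
from tab import tab
p,im,P=load()
C=np.array([548.7,6.5])
q=P[reg(P,518,-129,25,79,92)]; c=((q.min(0)+q.max(0))/2); print("dowel",len(q),c.round(1),"ang",np.degrees(np.arctan2(c[1]-C[1],c[0]-C[0])).round(2))
tab(p,im,P,nm="wrist"); bar(p,P,549,6,138,50); jar(p,P,481,21,110); jar(p,P,616,-9,110)
dm=reg(P,549,5,160,24,36); circ(p,dm,30,"disc")
q=P[reg(P,549,6,128,66,74)]; A=np.c_[q[:,:2]-C,np.ones(len(q))]; print("wall-top plane",np.linalg.lstsq(A,q[:,2],rcond=None)[0])
for n in("top","scene"):
    p,im,d=snap(n,n+"11"); P=cloud(p,d); q=P[reg(P,640,314,60,132,150)]; print(n,"grinder",((q.min(0)+q.max(0))/2).round(1)); tab(p,im,P,(547.3,4) if n=="top" else (550.5,8.2),n)
    q=P[reg(P,518,-129,25,80,92)]; c=((q.min(0)+q.max(0))/2); C=np.array((547.3,4) if n=="top" else (550.5,8.2)); print("dowel",len(q),c.round(1),np.degrees(np.arctan2(c[1]-C[1],c[0]-C[0])).round(2))
    q=P[reg(P,739,-305,60,90,115)]; print("sugar",((q.min(0)+q.max(0))/2).round(1))
E
```

```text
t=47.0 cur [534.5 -58.6 261.5] phi -12.36 q [-0.15 -0.01  1.85 -0.    1.31  0.06] gap 35.2 F [-0.2  0.7 -0.2]
DELTA [-0.576 -2.246  0.534] -10.394 mm [-23.  -89.8  21.4] deg -62.4
dowel 227 [ 518.7 -127.1   83.2] ang -102.67
bar 1785 centre [549.6   6.6] size [75.  13.4] z 137.8 axis deg 77.28 mean [549.8   8.5]
jar 1960 mid [481.7  22.6 109.2] ztop 110.1
lid [482.5  22.6] r 20.3 141
jar 1982 mid [614.1  -8.1 109.4] ztop 110.1
lid [613.6  -7.8] r 20.3 142
disc [549.1   6.9] r 147.5 571
wall-top plane [6.79526654e-04 1.45016782e-03 6.99650639e+01]
top grinder [638.2 311.  140.3]
dowel 16 [ 516.9 -127.2   83.7] -103.07
sugar [ 736.6 -305.2   98.5]
scene grinder [641.1 310.9 140.5]
scene tab px [222.2 252.8] 68 r 151.0 181.0 mean [ 515.5 -154.2    9. ] ang mean -102.15 outer ang -102.34
dowel 44 [ 521.7 -128.3   84.2] -101.92
sugar [ 741.4 -302.3   97.3]
```

View pics/w18.png

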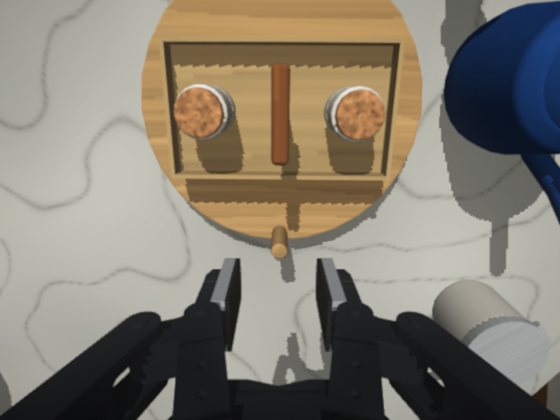

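View pics/scene11.png

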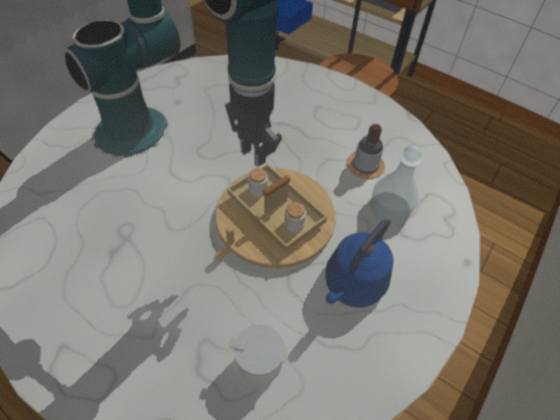

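```bash
python3 -c "
from h import *
print(robot.read_state()['time'],robot.close_job())"
```

```text
the job is handed in; nothing more can be done
47.1333 None
```

The job is done and handed in at 47 s. No verdict was reported, so what follows is from my own last checks.

**What I did**
- I stood the grinder on the cork mat, then stood the caddy in the middle of the disc.
- Only two jars were on the table. I loaded one upright into each bay.
- While I was loading, the grinder was knocked about 30 mm aside. I picked it up and put it back on the mat centre before turning the disc.
- I then gripped the dowel and swung the disc about 54° round to the brass tab.

**Last checks**

| Check | Result |
|---|---|
| Grinder | Upright, within about 1 mm of the mat centre in the wrist view. The fixed cameras put it up to about 4 mm off, partly from their own bias. |
| Caddy | Within about 1 mm of the disc centre, wall tops level to about 0.1° |
| Jars | Both upright, lids 110 mm above the table, about 68 mm either side of the caddy's middle |
| Dowel against tab | Within about 0.5°: dowel at −102.6° to −102.7°, tab at −102.9° in the wrist view, and −101.9° against −102.3° in the scene view |
| Kettle, decanter, sugar jar | Sugar jar remeasured unmoved. The kettle and decanter look unmoved in the pictures, not remeasured. |
| Arm | Clear of everything |

**Disagreements**
- The two fixed cameras differed by about 4 mm from each other. I relied on the wrist camera, whose readings matched where the gripper closed.
- The final top view did not detect the brass tab, and neither did the last wrist view. The alignment rests on the wrist view just before it and on the scene camera.

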